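# Mark a carrier of torches with its batch number

## Task

Stand all the loose torches from the bench, head down as they are, in the grey carrier, then carry it level by its handle to the marking stand and slide it along the bench top until the ring mark on its metal tag lies under the stylus tip. With it lined up, press the start button on the bench, then draw the carrier out and carry it level, torches and all, to the plywood board, leaving it standing on the board lengthwise, its base all on the board. Leave the other things on the bench where they are.

Things in the scene. Friction and masses are not known exactly. Their poses are not given: they have to be found in the camera images.
- torch0: A black standing pocket torch, one of two to four on the bench (None if absent); it stands head down: head 54 mm across and 34 mm high with a bright ring, above it the round body 34 mm across, 110 mm tall overall. Origin: centre of its underside (the head's face), z up along it.
- torch1: A black standing pocket torch, one of two to four on the bench (None if absent); it stands head down: head 54 mm across and 34 mm high with a bright ring, above it the round body 34 mm across, 110 mm tall overall. Origin: centre of its underside (the head's face), z up along it.
- torch2: A black standing pocket torch, one of two to four on the bench (None if absent); it stands head down: head 54 mm across and 34 mm high with a bright ring, above it the round body 34 mm across, 110 mm tall overall. Origin: centre of its underside (the head's face), z up along it.
- torch3: A black standing pocket torch, one of two to four on the bench (None if absent); it stands head down: head 54 mm across and 34 mm high with a bright ring, above it the round body 34 mm across, 110 mm tall overall. Origin: centre of its underside (the head's face), z up along it.
- carrier: Grey tray 220 x 170 mm (x by y), walls 30 high, floor 5 thick, four pockets 102 x 77 mm (centres x +-54, y +-41), one torch each. Over its middle a handle bar along x, 110 long, 14 wide, 18 high, centre 140 up, on two posts at x +-45. A metal tag 60 wide, 6 thick juts from the +x end to x = 175, top 26 up. 0.45 kg (a torch 0.11: load it evenly), smooth underside. Origin: centre of its underside.
- carrier_mark (a point): Middle of the ring mark on top of the carrier's tag, at (155, 0, 26) mm in the carrier's frame; the ring's white inside is 12 mm across.
- carrier_handle (a point): Middle of the carrier's handle bar, at (0, 0, 140) mm in the carrier's frame.
- marker: Fixed marking stand: a grey column 60 x 50 mm and 260 mm tall on a 110 x 100 mm foot, centred at y = -175 mm; from it an arm (50 mm wide, 145 to 195 mm above the bench) reaches along +y over the origin, where the stylus hangs. Origin: on the bench straight under the stylus tip. The carrier comes in from its -x side, its tag towards +x.
- stylus_tip (a point): Point of the fixed downward stylus (12 mm thick rod), 36 mm above the bench, 10 mm above the tag when this is under it.
- start (a joint): Travel of the green start button, 0 free to 0.006 m fully pressed (5 N), springs back; pressed from above.
- start_top (a point): Middle of the start button's top face (40 mm across), on its own housing on the bench.
- board: Fixed plywood board 320 x 260 mm (x by y), 12 mm thick, flat on the bench. Origin: centre of its underside.
- tape: Bystander: roll of paper tape, 84 mm across, 24 mm high. Origin: centre of its underside.
- battery_pack: Bystander: white box 70 x 45 x 30 mm. Origin: centre of its underside.
- cap_tub: Bystander: white open tub, 76 mm across, 45 mm high. Origin: centre of its underside.
- penlight: Bystander: bright slim penlight lying down, 130 mm long, 20 mm thick. Origin: middle of its underside.
- carton: Bystander: small carton 80 x 60 x 50 mm. Origin: centre of its underside.
Not all that is in view belongs to the job. Of the things that look like the part that bears start, the middle-sized one is meant.

How it is judged (in metres and radians):
On the way, in this order (a step that is already met when the one before it is completed fails the run):
1. every torch stands in the carrier (x of torch0 in the frame of carrier between -0.09 and 0.09 m and y of torch0 in the frame of carrier between -0.065 and 0.065 m and z of torch0 in the frame of carrier between -0.002 and 0.015 m and angle between each of torch0, torch1, torch2, torch3's own z axis and vertical below 0.2 rad and x of torch1 in the frame of carrier between -0.09 and 0.09 m and y of torch1 in the frame of carrier between -0.065 and 0.065 m and z of torch1 in the frame of carrier between -0.002 and 0.015 m and x of torch2 in the frame of carrier between -0.09 and 0.09 m and y of torch2 in the frame of carrier between -0.065 and 0.065 m and z of torch2 in the frame of carrier between -0.002 and 0.015 m and x of torch3 in the frame of carrier between -0.09 and 0.09 m and y of torch3 in the frame of carrier between -0.065 and 0.065 m and z of torch3 in the frame of carrier between -0.002 and 0.015 m), for 0.2 s.
2. the loaded carrier is lifted clear of the bench (all of step 1 and height (world z) of carrier above 0.02 m), for 0.2 s.
3. the carrier stands flat on the bench with the stylus tip over the inside of its ring mark (all of step 1 and horizontal distance between carrier_mark and stylus_tip below 0.006 m and height (world z) of carrier below 0.005 m and angle between carrier's own z axis and vertical below 0.05 rad), for 0.3 s.
4. the start button is pressed while the mark is under the stylus (all of step 3 and value of joint start above 0.004 m), for 0.05 s.
5. the loaded carrier is lifted clear again (all of step 1 and height (world z) of carrier above 0.025 m), for 0.2 s.
At the end, for the whole second after the job is handed in: The carrier rests flat and still on the board, within 60 mm of the board's middle in its length and its width and within 0.4 rad of its length (either way round), every torch present stands upright in it, and the button is released (all of step 1 and x of carrier in the frame of board between -0.06 and 0.06 m and y of carrier in the frame of board between -0.06 and 0.06 m and z of carrier in the frame of board between 0.008 and 0.016 m and angle between the x axis of carrier and the x axis of board, either way round below 0.4 rad and angle between carrier's own z axis and vertical below 0.05 rad and linear speed of carrier below 0.02 m/s and value of joint start below 0.002 m); the robot touches nothing.
It fails at once if the carrier is tipped more than 0.25 rad (angle between carrier's own z axis and vertical above 0.25 rad).
It fails at once if another thing on the bench is moved more than 40 mm (distance of any of tape, battery_pack, cap_tub, penlight, carton from where it was at the start of the episode above 0.04 m).
Of torch0, torch1, torch2, torch3 only 2 to 4 are there at a start; the rules pass over those that are not, and their reading is None.
At some moment in a run one of torch0, torch1, torch2, torch3, carrier may be knocked a few centimetres aside while the robot is not near it.
It also fails if it takes over 210 s, if anything falls off the work surface, if the arm or the gripper's body presses on something with over 40 N, if the wrist force passes 120 N, or if a joint passes its speed limit or range.

## Robot

A 6-joint arm with a two-finger parallel gripper is mounted at the origin on the work surface. World frame = base frame: x ahead of the robot, y to its left, z up, the work surface at z = 0. Lengths are in mm, angles in rad, forces in N, time in s.
With the tool pointing down it reaches from about 425 to 925 mm from the base axis. Payload 12.5 kg.
Tool frame: the origin (TCP) lies midway between the tips of the shut fingers; the grasp point (between the pads) lies 19 mm behind it; z points along the fingers, y is the direction in which the jaws open and shut (so a half turn about z gives the same grasp; the last joint's range is limited). The gripper opens to 85 mm and grips with 20 to 120 N. Pads are 22 mm wide; open, the fingers measure 114 mm over their backs; the gripper's body (76 mm by 85 mm) begins 54 mm behind the grasp point. The pads swing forward as they close: fully open they stand 13 mm farther back than shut.
Start: joints at [-0.106, 0.491, 1.559, -0, 1.092, -0.106], TCP at [625.016, 0.021, 231.327] pointing down, gripper open.
Joint ranges: [-3.1, 3.1], [-0.84, 2.19], [0.05, 2.79], [-1.13, 4.28], [0.06, 2.93], [-2.69, 2.69]. Speed limits (rad/s): [2.22, 2.22, 2.79, 3.14, 3.14, 3.14].

## Interface

Orientations are given as [roll, pitch, yaw] about the fixed x, y, z axes, in that order (R = Rz(yaw) Ry(pitch) Rx(roll)).
In Python, from rig import r gives the robot as it stands.
- The arm moves only by the tool servo_tool, never from a script. Its argument "steps" is one flat list of numbers, 7 for each row, row after row: the closure, from 0 (fully open) to 1 (shut), then the shift along the tool's x, y, z in cm, then the turn, a rotation vector about the tool's x, y, z in rad. In form: [hand, x, y, z, rx, ry, rz, hand, x, y, z, rx, ry, rz, ...]. A call has 1 to 20 rows; each row shifts and turns the commanded pose from where the row before left it, along the tool's axes as they then stand; what a row does not reach is not made up. A row lasts 1/8 s, in which the tool goes at most 62.5 mm and 10.7 degrees, less where a joint would pass 70% of its speed; a pose out of reach is approached as far as the arm can. A call is refused whole if a number of a shift passes 6.25 or a number of a turn 0.188, either way. A call with a gripper value outside its range is refused whole. The fingers move at their own pace and stop on an object; "force" is the grip in N (left out, the last holds). Time passes only in rows, so rows that do not move let the fingers close. It gives the time, the measured TCP pose, the force and the opening at its end, in the units of the state.
- r.observe(): the state, without advancing time (a new reading comes with each control period).
- r.capture(name): name is "scene" or "side" or "wrist"; returns a dict with "frame" (480x640x3 uint8, red, green, blue), "z_map" (480x640 float32, mm along the optical axis (not along the pixel's ray), 0 where there is no reading), "camera_matrix" (3x3 intrinsics, pixels), "R" (3x3) and "t" (3): a world point X has camera coordinates R X + t; the wrist camera has in their place "tool_from_camera" (4x4, takes a point from camera to tool coordinates, whose origin is the TCP and whose axes are the flange's). Camera axes: x right, y down, z forward; pixel columns grow to the right and rows downward; lengths in mm; the calibration is good to about 2 mm. The wrist camera is an equidistant fisheye: a pixel r from the principal point sees the ray r / f radians off the axis. A picture is of the moment at which its call begins: read the wrist's pose just before it.
- r.finish_job(): hands the job in, once; it reports no verdict.
Trained networks look in the newest picture that a camera, given by its name, has taken for a name from the list of things; names that differ only in an ending like _2 or _b are one class to them, and where a whole thing is asked for, a point or a joint stands for the part that bears it (a point fixed in the world has none). Each returns a list of dicts, best first, with "confidence" (0 to 1); they miss things now and then, are a little off and sometimes report something else, mostly with a low value. They report only what shows in the picture. A call takes as long as a camera call. They do not tell look-alikes from the thing itself.
- r.look_for(camera, query): "position" ([column, row] in pixels, amid what is visible of it).
- r.silhouettes(camera, query): "pixels" (480x640 bool, what is visible of it) and "position" ([column, row] in pixels, amid what is visible of it).
- r.spot_point(camera, query): "position" ([column, row] in pixels: a listed point, or the origin of a listed thing).
The state is a dict: "t": time; "joint_positions": joint angles; "joint_vel": joint speeds; "joint_efforts": joint torques, N m; "eef_pos": TCP position; "tool_rot": TCP orientation; "force": force on the tool from outside, world axes, zero at the start; "torque": the same for the moment, N m; "grip_width": finger opening in mm.
Only numpy, scipy, OpenCV 4.12 (cv2) and the standard library are available. Lean on these libraries where they do the work, as an engineer would, in place of code of your own. Each camera call takes 0.05 s, during which the arm holds its last target.

## Working session

There is one attempt and no reset: what is moved stays moved. The work goes in short steps, Python scripts to look and compute and a tool call to move; the robot and the scene stay as the last step left them, time stands still between calls to the robot, and variables do not carry over. Pictures are saved under pics/ and viewed, and the job is handed in when it is done.

Besides the shell and the picture viewer there is one more tool, called by a JSON object that holds its "method" and its "body". servo_tool: Moves the arm, as the interface text tells. Its arguments: {"type":"object","properties":{"steps":{"type":"array"},"force":{"type":"number"}},"required":["steps"]}

```bash
ls; mkdir -p pics; cat > h.py <<'E'
import numpy as np, cv2
from rig import r
def save(img,name): cv2.imwrite('pics/'+name+'.png',cv2.cvtColor(np.ascontiguousarray(img),cv2.COLOR_RGB2BGR))
def unproj(c,u,v,z=None):
    K=c['camera_matrix'];z=c['z_map'][int(round(v)),int(round(u))] if z is None else z
    p=np.array([(u-K[0,2])/K[0,0]*z,(v-K[1,2])/K[1,1]*z,z]); return c['R'].T@(p-c['t'])
def ray(c,u,v,h):
    K=c['camera_matrix'];d=c['R'].T@np.array([(u-K[0,2])/K[0,0],(v-K[1,2])/K[1,1],1.]);o=-c['R'].T@c['t']
    return o+d*(h-o[2])/d[2]
def proj(c,X):
    K=c['camera_matrix'];p=c['R']@np.array(X,float)+c['t'];p=K@p;return p[:2]/p[2]
def cloud(c):
    K=c['camera_matrix'];z=c['z_map'];v,u=np.mgrid[0:480,0:640]
    P=np.stack([(u-K[0,2])/K[0,0]*z,(v-K[1,2])/K[1,1]*z,z],-1)
    W=(P-c['t'])@c['R']; W[z==0]=np.nan; return W
E
python3 - <<'E'
from h import *
print(r.observe())
for n in ['scene','side','wrist']:
    c=r.capture(n); save(c['frame'],n+'0'); print(n,c['camera_matrix'].tolist())
    if n!='wrist': print((-c['R'].T@c['t']))
    for q in ['torch0','carrier','marker','start_top','board','tape','battery_pack','cap_tub','penlight','carton']:
        for d in r.look_for(n,q):
            print(q,np.round(d['position']),round(d['confidence'],2), np.round(unproj(c,*d['position'])) if n!='wrist' else '')
E
```

```text
pics
{'t': 0.0, 'joint_positions': array([-1.05586630e-01,  4.91567948e-01,  1.55948244e+00, -7.08607136e-07,
        1.09167232e+00, -1.05558705e-01]), 'joint_vel': array([ 0.00184868, -0.00108436, -0.00226312, -0.00027435, -0.00054479,
        0.00070679]), 'joint_efforts': array([-2.53899279e-04, -6.18447447e+01, -2.61596632e+01, -1.41405640e-04,
        4.01603000e-03, -9.44706159e-06]), 'eef_pos': array([6.24765893e+02, 5.57290473e-02, 2.30711162e+02]), 'tool_rot': array([-3.14046883e+00, -1.18440244e-04,  1.57076866e+00]), 'force': array([ 0.38634603, -0.86139087, -0.37884005]), 'torque': array([ 0.01639882,  0.0463883 , -0.02496455]), 'grip_width': 85.32216523504532}
scene [[574.7153511595124, 0.0, 315.7326840222169], [0.0, 574.7153511595124, 236.84528920617257], [0.0, 0.0, 1.0]]
[1741.08963711 -146.67222474 1083.87100595]
torch0 [382. 270.] 0.88 [659.  87.  57.]
carrier [330. 230.] 0.97 [425. -27.  14.]
marker [217. 262.] 0.93 [ 727. -322.  183.]
start_top [216. 266.] 0.74 [ 725. -325.  169.]
start_top [182. 268.] 0.5 [ 579. -442.   36.]
start_top [325. 276.] 0.22 [650. -61. 
[... 656 characters left out ...]
 468. -444.   23.]
start_top [395. 367.] 0.57 [ 574. -435.   30.]
board [203. 177.] 0.89 [451. 396.  11.]
board [311. 172.] 0.3 [760. 266.   4.]
tape [331. 188.] 0.84 [768. 159.  13.]
battery_pack [354. 214.] 0.75 [758.  14.  27.]
battery_pack [253. 268.] 0.41 [422. -55.  55.]
cap_tub [310. 170.] 0.98 [757. 268.  12.]
penlight [304. 425.] 0.85 [ 350. -448.   19.]
carton [368. 471.] 0.75 [ 403. -587.   50.]
wrist [[371.64829954431775, 0.0, 325.10820280053014], [0.0, 371.64829954431775, 239.40935198496305], [0.0, 0.0, 1.0]]
torch0 [342. 266.] 0.75 
torch0 [349. 112.] 0.67 
carrier [146. 216.] 0.63 
marker [402. 410.] 0.94 
tape [476.  64.] 0.88 
tape [148. 214.] 0.36 
penlight [157. 462.] 0.69
```

View pics/scene0.png

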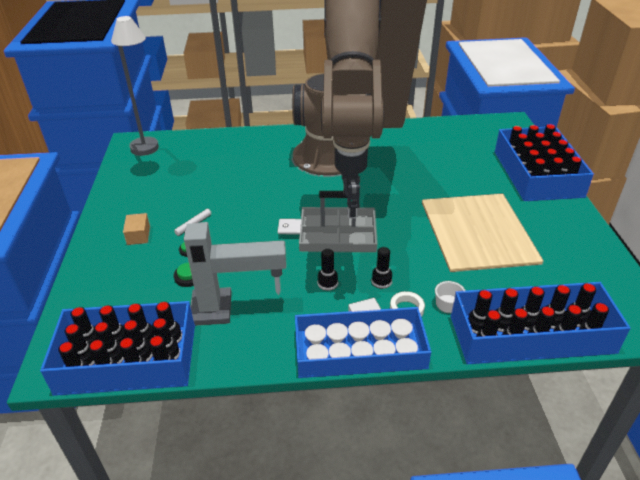

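View pics/side0.png

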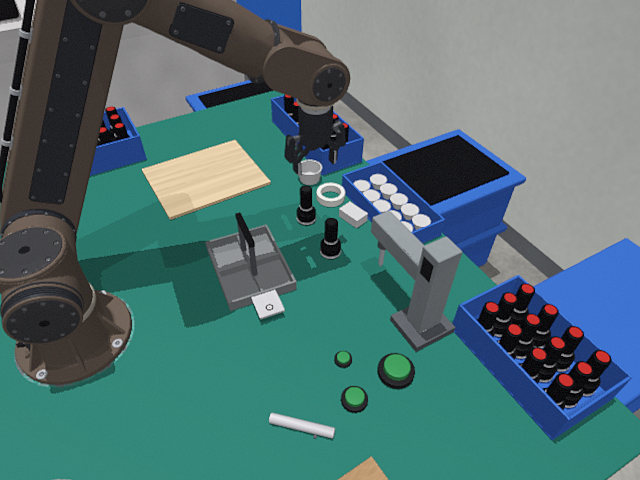

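View pics/wrist0.png

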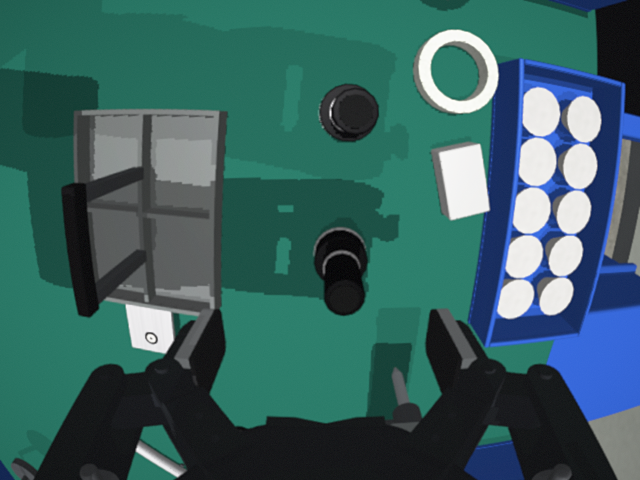

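The pictures show two loose torches, at scene (327,270) and (382,268). The red-capped ones in the blue boxes are not loose. In the side view the green buttons are at (343,358) small, (354,398) and (396,370). Next I measure them all.

```bash
python3 - <<'E'
from h import *
C={n:r.capture(n) for n in ['scene','side']}
W={n:cloud(C[n]) for n in C}
for n in C:
    f=C[n]['frame'];hsv=cv2.cvtColor(f,cv2.COLOR_RGB2HSV);w=W[n]
    # green buttons
    m=((hsv[...,0]>50)&(hsv[...,0]<72)&(hsv[...,1]>150)&(hsv[...,2]>60)).astype(np.uint8)
    nn,l,s,ce=cv2.connectedComponentsWithStats(m)
    for i in range(1,nn):
        if s[i,4]>25:
            P=w[l==i];P=P[np.isfinite(P[:,0])]
            zt=np.nanpercentile(P[:,2],80);Q=P[np.abs(P[:,2]-zt)<6]
            print(n,'green',ce[i].round(),s[i].tolist(),'med',np.median(P,0).round(1),'ext',(np.percentile(Q,98,0)-np.percentile(Q,2,0)).round(1),'mid',((np.percentile(Q,98,0)+np.percentile(Q,2,0))/2).round(1))
    for q in ['carrier','board','torch0','tape','cap_tub','battery_pack','marker']:
        for d in r.silhouettes(n,q):
            if d['confidence']<.3: continue
            P=w[d['pixels']];P=P[np.isfinite(P[:,0])]
            print(n,q,d['position'],round(d['confidence'],2),'min',np.percentile(P,2,0).round(),'max',np.percentile(P,98,0).round())
    for q in ['stylus_tip','carrier_mark','carrier_handle','start_top','torch0','carrier','board','marker']:
        for d in r.spot_point(n,q):
            h={'stylus_tip':36,'carrier_mark':26,'carrier_handle':140,'start_top':30}.get(q,0)
            print(n,q,np.round(d['position'],1),round(d['confidence'],2),'ray@h',h,ray(C[n],*d['position'],h).round(1))
E
```

```text
scene green [184. 273.] [177, 264, 14, 16, 147] med [ 595.9 -435.3   33.3] ext [43.5 35.7  8.8] mid [ 584.7 -437.3   34.9]
scene carrier [330.4, 227.0] 0.74 min [ 337. -164.    4.] max [521. 101. 151.]
scene board [479.6, 234.3] 0.76 min [310. 280.   9.] max [620. 530.  21.]
scene torch0 [380.3, 272.5] 0.77 min [634.  64.   8.] max [672. 111. 117.]
scene torch0 [324.8, 271.4] 0.62 min [570. -82.   2.] max [665. -28. 116.]
scene tape [408.5, 299.9] 0.56 min [714.  97.   3.] max [781. 175.  32.]
scene cap_tub [446.2, 292.3] 0.74 min [705. 211.   5.] max [777. 276.  51.]
scene cap_tub [334.1, 229.9] 0.58 min [ 337. -163.    5.] max [521.  99. 150.]
scene battery_pack [364.2, 304.3] 0.66 min [717. -10.   3.] max [801.  63.  64.]
scene marker [217.3, 259.7] 0.71 min [ 663. -400.    9.] max [ 757. -170.  264.]
scene stylus_tip [278.5 296.1] 0.56 ray@h 36 [ 707.1 -185.2   36. ]
scene carrier_mark [283.8 226.6] 0.96 ray@h 26 [ 412.6 -163.4   26. ]
scene carrier_handle [337.2 189.6] 0.7 ray@h 140 [401.3  -4.7 140. ]
scene start_top [336.9 191.2] 0.58 ray@h 30 [253.9  10.   30. ]
scene start_t
[... 1620 characters left out ...]
de stylus_tip [377.6 264.7] 0.87 ray@h 36 [ 702.3 -181.6   36. ]
side carrier_mark [268.7 305.6] 0.88 ray@h 26 [ 412.8 -157.2   26. ]
side carrier_mark [248.5 264.8] 0.36 ray@h 26 [423.5 -16.8  26. ]
side carrier_handle [245.7 229.5] 0.74 ray@h 140 [431.   -9.5 140. ]
side start_top [353.3 396.5] 0.84 ray@h 30 [ 461.9 -447.6   30. ]
side start_top [395.1 364. ] 0.8 ray@h 30 [ 578.5 -428.4   30. ]
side start_top [342.  355.6] 0.64 ray@h 30 [ 491.2 -356.6   30. ]
side torch0 [309.  220.3] 0.62 ray@h 0 [649.5  77.9   0. ]
side torch0 [330.2 251.2] 0.57 ray@h 0 [640.7 -55.2   0. ]
side carrier [250.3 265.4] 0.7 ray@h 0 [434.1   1.6   0. ]
side board [205.6 176.8] 0.86 ray@h 0 [463.7 408.5  -0. ]
```

```bash
python3 - <<'E'
from h import *
c=r.capture('side');f=c['frame'];save(cv2.resize(f[320:440,280:440],None,fx=5,fy=5,interpolation=cv2.INTER_CUBIC),'btn')
c=r.capture('scene');f=c['frame'];save(cv2.resize(f[170:330,170:330],None,fx=3.5,fy=3.5,interpolation=cv2.INTER_CUBIC),'sc1')
E
```

```text
(no output)
```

View pics/btn.png

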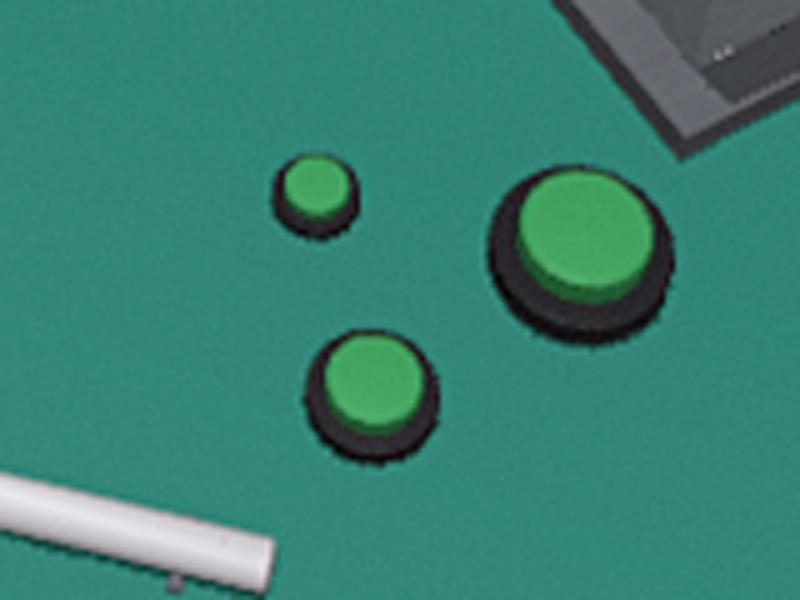

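View pics/sc1.png

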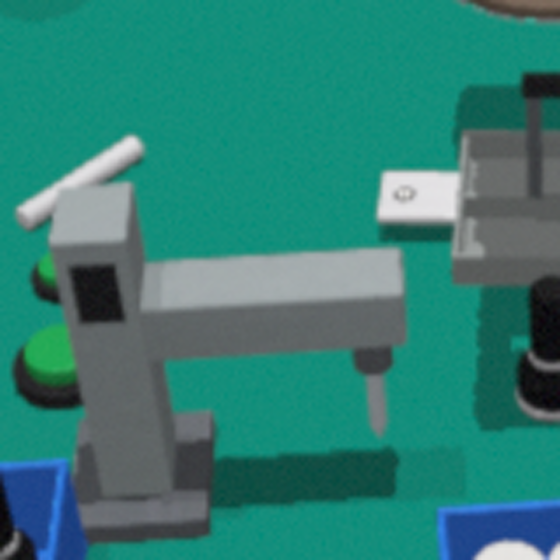

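Three buttons could be the start button. In side view the tops measure about 26 mm at (343,356), 37 mm at (355,395) and 52 mm at (397,365). I take the middle one, at about (467,-444). Now I fit the poses of the carrier, stand, torches and board.

```bash
cat >> h.py <<'E'
def rect(P):
    (cx,cy),(a,b),th=cv2.minAreaRect(P[:,:2].astype(np.float32)); return np.round([cx,cy,a,b,th],1)
def trim(P,k=3):
    m=np.median(P,0);return P
E
python3 - <<'E'
from h import *
for n in ['scene','side']:
    c=r.capture(n);w=cloud(c)
    def box(x0,x1,y0,y1,z0,z1):
        m=(w[...,0]>x0)&(w[...,0]<x1)&(w[...,1]>y0)&(w[...,1]<y1)&(w[...,2]>z0)&(w[...,2]<z1)
        m=cv2.morphologyEx(m.astype(np.uint8),cv2.MORPH_OPEN,np.ones((2,2)))>0
        return w[m]
    for nm,b in dict(handle=(380,470,-75,65,138,156),wall=(330,520,-125,110,26,36),tag=(370,460,-190,-120,22,32),armtop=(620,800,-300,-150,188,203),coltop=(600,800,-420,-300,255,270),foot=(600,800,-450,-270,8,40),A=(600,700,-110,-10,80,118),B=(600,700,30,130,80,118),A0=(600,690,-110,-10,5,118),B0=(600,690,40,130,5,118),board=(280,650,250,560,6,20),stylus=(660,740,-215,-150,30,120)).items():
        P=box(*b)
        if len(P)>8: print(n,nm,len(P),rect(P),'mean',P.mean(0).round(1))
E
```

```text
scene handle 154 [493.1  -2.5 168.6  66.5  17.1] mean [nan nan nan]
scene wall 618 [426.9  -6.9 233.5 179.4  83.7] mean [nan nan nan]
scene tag 188 [ 413.5 -148.4   60.4   67.3   86.9] mean [ 417.3 -148.5   27.4]
scene armtop 945 [ 5.960e+02 -2.301e+02  2.767e+02  1.363e+02  3.000e-01] mean [nan nan nan]
scene coltop 409 [ 543.8 -364.   387.3   49.5    1.5] mean [nan nan nan]
scene foot 1154 [ 722.7 -362.5  269.3  130.2   10.1] mean [nan nan nan]
scene A 204 [581.6 -46.2  28.5 160.1  82.6] mean [640.9 -52.7  95.5]
scene B 204 [590.  105.6  30.2 151.3  74.9] mean [645.6  92.1  94.7]
scene A0 637 [591.  -34.8  47.7 169.5  68.8] mean [nan nan nan]
scene B0 633 [595.3  99.7  56.6 161.7  79.5] mean [654.   90.   53.6]
scene board 6014 [450.  397.6 318.8 258.4   9.4] mean [nan nan nan]
scene stylus 90 [ 6.577e+02 -1.849e+02  1.249e+02  1.520e+01  4.000e-01] mean [ 689.3 -184.6   62.4]
side handle 228 [447.6  67.3 267.1  25.1  74.2] mean [nan nan nan]
side wall 521 [433.1 -14.  230.2 180.4  83.9] mean [nan nan nan]
side tag 559 [ 420.5 -144.1   70.8   58.8   70.1] mean [nan nan nan]
side armtop 999 [ 705.2 -258.5  176.7   38.9   80.8] mean [nan nan nan]
side coltop 596 [1049.9 -146.   894.8   54.    33. ] mean [nan nan nan]
side foot 1426 [ 690.7 -379.4  119.   162.    79.3] mean [nan nan nan]
side A 202 [675.  -25.8 134.9  22.1  44. ] mean [nan nan nan]
side B 170 [682.8 130.  156.9  21.5  49.7] mean [nan nan nan]
side A0 634 [673.4 -33.  144.4  41.4  39.6] mean [nan nan nan]
side B0 560 [683.5 123.5 164.3  39.   46.9] mean [nan nan nan]
side board 5471 [463.  401.3 347.7 233.3   6.7] mean [nan nan nan]
side stylus 104 [ 728.9 -158.2  110.2   18.1   47.7] mean [ 710.7 -182.3   64.4]
```

```bash
cat >> h.py <<'E'
def cln(c):
    w=cloud(c);z=c['z_map'].astype(np.float32)
    g=cv2.dilate(z,np.ones((3,3)))-cv2.erode(z,np.ones((3,3)))
    w[g>25]=np.nan
    return w
def box(w,x0,x1,y0,y1,z0,z1):
    with np.errstate(invalid='ignore'):
        m=(w[...,0]>x0)&(w[...,0]<x1)&(w[...,1]>y0)&(w[...,1]<y1)&(w[...,2]>z0)&(w[...,2]<z1)
    return w[m]
def circ(P,R):
    # fit circle of known radius to visible side pts
    from scipy.optimize import least_squares
    f=lambda p:np.hypot(P[:,0]-p[0],P[:,1]-p[1])-R
    return least_squares(f,P[:,:2].mean(0),loss='soft_l1').x
E
python3 - <<'E'
from h import *
for n in ['scene','side']:
    c=r.capture(n);w=cln(c)
    for nm,b in dict(handle=(380,470,-75,65,138,156),wall=(330,520,-125,110,26,36),tag=(370,460,-190,-120,22,32),armtop=(620,800,-300,-150,188,203),coltop=(600,800,-420,-300,255,270),foot=(600,800,-450,-270,8,40),board=(280,650,250,560,6,20),stylus=(660,740,-215,-150,40,130)).items():
        P=box(w,*b)
        if len(P)>8: print(n,nm,len(P),rect(P),'mean',P.mean(0).round(1))
    for nm,b in dict(A=(600,690,-100,-10,45,105),B=(600,690,40,130,45,105)).items():
        P=box(w,*b);o=(-c['R'].T@c['t'])[:2];m=P[:,:2].mean(0);d=(m-o)/np.linalg.norm(m-o)
        from scipy.optimize import least_squares
        s=least_squares(lambda p:np.hypot(P[:,0]-p[0],P[:,1]-p[1])-17,m+d*12,loss='soft_l1').x
        T=box(w,*b[:4],106,120)
        print(n,nm,len(P),s.round(1),'top',len(T),T.mean(0).round(1))
E
```

```text
scene handle 129 [428.6 -23.6  64.7  17.9  83.2] mean [430.  -27.3 147.9]
scene wall 382 [427.7 -13.  227.3 180.3  83.7] mean [432.7 -21.1  30. ]
scene tag 172 [ 412.7 -147.4   57.9   55.7   80.3] mean [ 413.4 -147.6   29.4]
scene armtop 820 [ 706.7 -232.2  135.6   52.4   90. ] mean [ 710.8 -231.9  197. ]
scene coltop 364 [ 707.  -360.2   62.4   47.     1.6] mean [ 710.5 -359.7  262.4]
scene foot 965 [ 699.8 -360.1  177.8  198.5   89.7] mean [ 710.  -365.    22.3]
scene board 6001 [464.9 405.1 309.8 369.7  90. ] mean [484.9 401.4  14.9]
scene stylus 71 [ 712.  -185.3   19.5   15.8   68.4] mean [ 711.4 -186.3  102.5]
scene A 188 [636.9 -55.1] top 72 [644.3 -53.5 112.8]
scene B 183 [643.3  89.5] top 86 [650.   87.6 112.8]
side handle 133 [425.8 -10.9 105.1  10.3  83.7] mean [425.2 -14.7 148.1]
side wall 268 [425.8 -14.  229.2 165.8  83.8] mean [427.7 -41.1  28.7]
side tag 505 [ 419.2 -150.5   65.1   72.1   86. ] mean [ 412.9 -150.8   25.9]
side armtop 879 [ 6.999e+02 -2.340e+02  4.670e+01  1.315e+02  4.000e-01] mean [ 697.9 -236.8  194. ]
side coltop 529 [ 700.  -365.5   58.3   48.7    1.9] mean [ 699.4 -367.4  259.2]
side foot 1310 [ 680.8 -383.1  133.5  160.9   89.9] mean [ 688.8 -388.4   20.7]
side board 5100 [460.8 402.4 282.9 330.   89.1] mean [450.4 389.9  11.4]
side stylus 50 [ 695.1 -191.5   13.2   13.8   44.2] mean [ 697.7 -192.9   87.9]
side A 192 [638.4 -56.1] top 70 [636.5 -60.7 110. ]
side B 158 [644.4  88.3] top 61 [641.5  82.1 110.1]
```

{"method": "servo_tool", "body": {"steps": [0, -0.2, -4.5, 0.8, 0, 0, 0.05, 0, -0.2, -4.5, 0.8, 0, 0, 0.06, 0, -0.2, -4.5, 0.8, 0, 0, 0, 0, -0.2, -4.5, 0.8, 0, 0, 0, 0, 0, 0, 0, 0, 0, 0]}}

```text
t: 4.18
eef_pos: [442.5, 4.5, 199.3]
tool_rot: [-3.14, -0.0, 1.461]
force: [-0.2, 0.4, 0.1]
grip_width: 85.5
```

```bash
cat >> h.py <<'E'
from scipy.spatial.transform import Rotation as Ro
def wcap():
    s=r.observe();c=r.capture('wrist')
    T=np.eye(4);T[:3,:3]=Ro.from_euler('xyz',s['tool_rot']).as_matrix();T[:3,3]=s['eef_pos']
    c['T']=T@c['tool_from_camera'];return c
def wdir(c,u,v):
    K=c['camera_matrix'];dx=(np.asarray(u,float)-K[0,2])/K[0,0];dy=(np.asarray(v,float)-K[1,2])/K[1,1];th=np.hypot(dx,dy)+1e-12
    return np.stack([np.sin(th)*dx/th,np.sin(th)*dy/th,np.cos(th)],-1)
def wray(c,u,v,h):
    d=c['T'][:3,:3]@wdir(c,u,v);o=c['T'][:3,3];return o+d*(h-o[2])/d[2]
def wproj(c,X):
    p=np.linalg.inv(c['T'])@np.append(np.array(X,float),1);p=p[:3];th=np.arctan2(np.hypot(p[0],p[1]),p[2]);k=th/np.hypot(p[0],p[1]);K=c['camera_matrix']
    return np.array([K[0,2]+K[0,0]*k*p[0],K[1,2]+K[1,1]*k*p[1]])
def wcloud(c):
    v,u=np.mgrid[0:480,0:640];d=wdir(c,u,v);z=c['z_map'].copy()
    g=cv2.dilate(z,np.ones((3,3)))-cv2.erode(z,np.ones((3,3)))
    with np.errstate(all='ignore'):
        P=d/d[...,2:]*z[...,None]
    W=P@c['T'][:3,:3].T+c['T'][:3,3];W[(z==0)|(g>12)|(d[...,2]<.1)]=np.nan;return W
def st():
    s=r.observe();print('t',round(s['t'],2),s['eef_pos'].round(1),s['tool_rot'].round(3),'F',s['force'].round(1),'w',round(s['grip_width'],1),'q',s['joint_positions'].round(2))
E
python3 - <<'E'
from h import *
st();c=wcap();save(c['frame'],'w1');w=wcloud(c)
for nm,b in dict(handle=(370,480,-85,75,138,156),wall=(330,520,-125,110,26,36),tag=(370,460,-190,-120,20,32),A=(600,690,-110,-10,104,118),B=(600,690,40,130,104,118)).items():
    P=box(w,*b)
    if len(P)>8: print(nm,len(P),rect(P),'mean',P.mean(0).round(1))
for q in ['carrier_handle','carrier_mark','stylus_tip','torch0']:
    for d in r.spot_point('wrist',q): print(q,np.round(d['position'],1),round(d['confidence'],2),wray(c,*d['position'],dict(carrier_handle=140,carrier_mark=26,stylus_tip=36).get(q,0)).round(1))
E
```

```text
t 4.17 [442.5   4.5 199.3] [-3.14  -0.     1.461] F [-0.2  0.4  0.1] w 85.5 q [-0.14  0.28  2.02 -0.    0.84 -0.03]
handle 3693 [430.   -8.1 109.1  13.2  83.9] mean [430.8  -0.8 149.6]
wall 4789 [429.3 -13.8 228.8 168.7  83.8] mean [429.1  -3.1  29.6]
tag 1687 [ 421.1 -149.7   66.3   71.4   84.6] mean [ 417.4 -154.3   26.9]
A 887 [638.6 -56.9  30.7  31.4  52.2] mean [636.3 -55.1 110.7]
B 1178 [644.2  86.2  31.4  31.8  65.2] mean [641.7  86.7 110.8]
carrier_handle [302.7 282.5] 0.63 [427.5  -9.  140. ]
carrier_mark [313.  372.2] 0.59 [ 410.1 -170.3   26. ]
stylus_tip [563.3 349.5] 0.59 [ 708.2 -187.8   36. ]
stylus_tip [303.3 281.2] 0.26 [415.9 -56.   36. ]
torch0 [517.4 243.5] 0.94 [643.7 -57.7   0. ]
torch0 [521.5 103.8] 0.77 [647.7  89.3  -0. ]
```

View pics/w1.png

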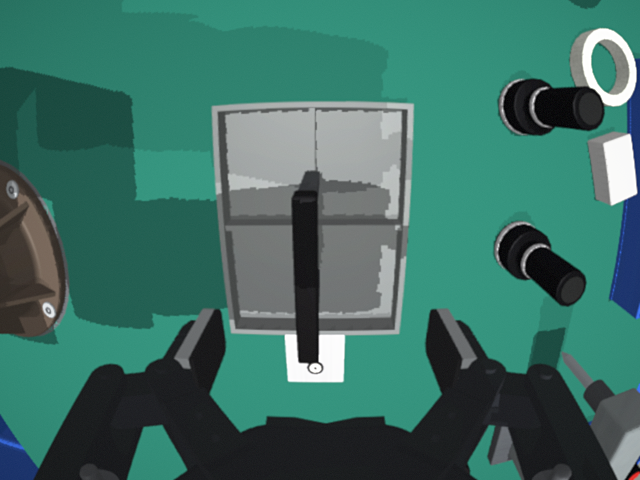

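The handle is at (430,-8,149.6 top), lying at 83.8°. The scene and side cameras agree to a few mm. I grasp it and first move the empty carrier to a place within easy reach, near the stand with its tag towards +x.

{"method": "servo_tool", "body": {"steps": [0, -1.38, -1.1, 0, 0, 0, 0, 0, 0, 0, 3.8, 0, 0, 0, 0, 0, 0, 3.9, 0, 0, 0, 0, 0, 0, 0, 0, 0, 0, 0.7, 0, 0, 0, 0, 0, 0, 1, 0, 0, 0, 0, 0, 0, 1, 0, 0, 0, 0, 0, 0, 1, 0, 0, 0, 0, 0, 0, 1, 0, 0, 0, 0, 0, 0], "force": 60}}

```text
t: 5.55
eef_pos: [432.4, -8.2, 122.5]
tool_rot: [-3.141, -0.0, 1.461]
force: [-3.9, 0.4, 5.5]
grip_width: 13.3
```

{"method": "servo_tool", "body": {"steps": [1, 0, 0, -2.5, 0, 0, 0, 1, 0, 0, -2.5, 0, 0, 0, 1, -2.8, 0.5, 0, 0, 0, 0, 1, -2.8, 0.5, 0, 0, 0, 0, 1, -2.8, 0.5, 0, 0, 0, 0, 1, -2.8, 0.5, 0, 0, 0, 0, 1, -2.8, 0.5, 0, 0, 0, 0, 1, 0, 0, 0, 0, 0, -0.168, 1, 0, 0, 0, 0, 0, -0.168, 1, 0, 0, 0, 0, 0, -0.168, 1, 0, 0, 0, 0, 0, -0.168, 1, 0, 0, 0, 0, 0, -0.168, 1, 0, 0, 0, 0, 0, -0.168, 1, 0, 0, 0, 0, 0, -0.168, 1, 0, 0, 0, 0, 0, -0.168, 1, 0, 0, 0, 0, 0, -0.168, 1, 0, 0, 0, 0, 0, -0.168, 1, 0, 0, 0, 0, 0, 0]}}

```text
t: 7.8
eef_pos: [441.9, -150.1, 172.0]
tool_rot: [3.141, -0.001, 3.14]
force: [0.7, -0.1, -5.1]
grip_width: 12.7
```

```bash
python3 - <<'E'
from h import *
st();c=r.capture('side');save(c['frame'],'s2')
E
```

```text
t 7.8 [ 441.9 -150.1  172. ] [ 3.141e+00 -1.000e-03  3.140e+00] F [ 0.7 -0.1 -5.1] w 12.7 q [-0.47  0.35  2.    0.    0.79 -2.04]
```

View pics/s2.png

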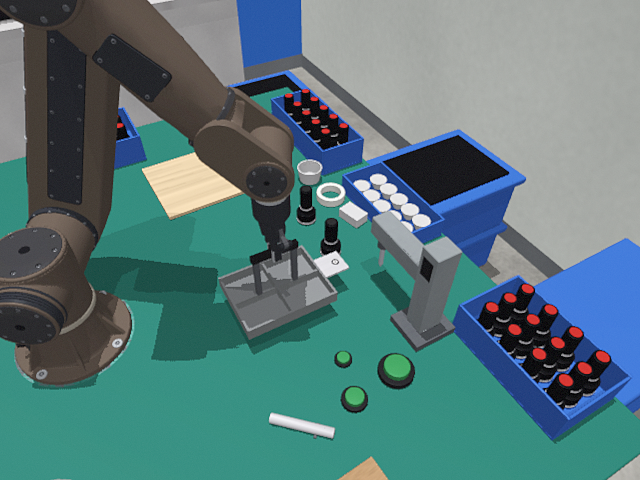

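The carrier hangs level with its tag (330,262 side view) pointing at the stylus, clear of everything. Setting it down at about (508,-183).

{"method": "servo_tool", "body": {"steps": [1, -3.3, -1.65, 0, 0, 0, 0, 1, -3.3, -1.65, 0, 0, 0, 0, 1, 0, 0, 2, 0, 0, 0, 1, 0, 0, 2, 0, 0, 0, 1, 0, 0, 0.8, 0, 0, 0, 1, 0, 0, 0.15, 0, 0, 0, 1, 0, 0, 0, 0, 0, 0, 0.5, 0, 0, 0, 0, 0, 0, 0, 0, 0, 0, 0, 0, 0, 0, 0, 0, 0, 0, 0, 0, 0, 0, 0, 0, 0, 0, 0, 0, 0, 0, -3, 0, 0, 0, 0, 0, 0, -4, 0, 0, 0, 0, 0, 0, -6, 0, 0, 0, 0, 0, 0, 0, 0, 0, 0]}}

```text
t: 9.72
eef_pos: [509.3, -183.9, 256.9]
tool_rot: [-3.138, 0.007, 3.141]
force: [0.1, 0.5, -1.0]
grip_width: 85.4
```

```bash
python3 - <<'E'
from h import *
st();c=wcap();save(c['frame'],'w3');w=wcloud(c)
for nm,b in dict(handle=(430,590,-220,-140,138,156),wall=(380,640,-285,-80,26,36),A=(600,690,-110,-10,104,118),B=(600,690,40,130,104,118),stylus=(670,740,-215,-150,33,120)).items():
    P=box(w,*b)
    if len(P)>8: print(nm,len(P),rect(P),'mean',P.mean(0).round(1),'min',P.min(0).round(1))
for q in ['carrier_handle','carrier_mark','stylus_tip','torch0']:
    for d in r.spot_point('wrist',q): print(q,np.round(d['position'],1),round(d['confidence'],2),wray(c,*d['position'],dict(carrier_handle=140,carrier_mark=26,stylus_tip=36).get(q,0)).round(1))
E
```

```text
t 9.72 [ 509.3 -183.9  256.9] [-3.138  0.007  3.141] F [ 0.1  0.5 -1. ] w 85.4 q [-0.47  0.34  1.74  0.    1.06 -2.04]
handle 2428 [ 5.067e+02 -1.852e+02  1.084e+02  1.240e+01  1.000e-01] mean [ 503.  -185.2  149.8] min [ 452.5 -191.4  142.5]
wall 4204 [ 519.4 -175.1  241.2  190.     0. ] mean [ 521.4 -186.7   29.5] min [ 398.8 -270.1   26. ]
B 433 [645.1  83.9  30.8  30.5  42.8] mean [642.5  81.5 110.5] min [628.7  68.1 104. ]
stylus 339 [ 697.  -189.8   12.6   22.8   15.5] mean [ 698.3 -189.5   87.6] min [ 690.8 -201.5   43.4]
carrier_handle [322.8 227.8] 0.84 [ 506.8 -187.6  140. ]
carrier_handle [325.4 189.8] 0.44 [ 478.5 -185.7  140. ]
carrier_handle [535.1 357.6] 0.42 [639.8  22.  140. ]
carrier_handle [105.2  68.1] 0.25 [ 376.5 -354.7  140. ]
carrier_mark [326.3 326.2] 0.74 [ 664.2 -185.    26. ]
carrier_mark [537.9 360.5] 0.3 [740.1 120.   26. ]
stylus_tip [320.2 361. ] 0.86 [ 709.1 -192.4   36. ]
torch0 [524.2 295.8] 0.76 [645.2  82.4   0. ]
torch0 [430.  295.8] 0.57 [639.  -55.7   0. ]
```

View pics/w3.png

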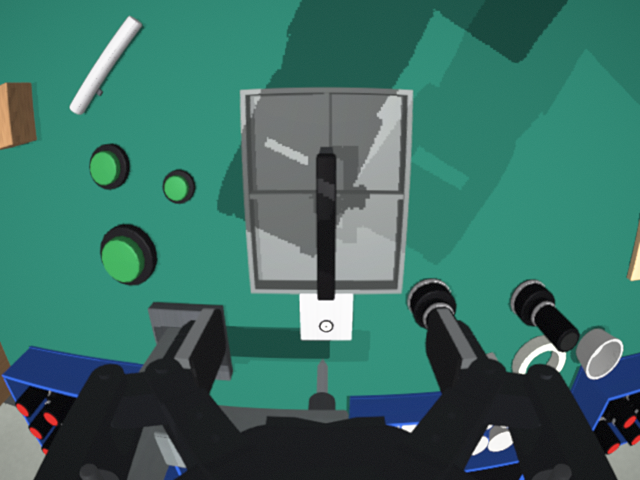

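The carrier stands at about (508,-185) with yaw near 0, the mark at (326,326) and the stylus tip at (320,361). Next is torch A.

{"method": "servo_tool", "body": {"steps": [0, -3.24, 3.17, 0, 0, 0, 0, 0, -3.24, 3.17, 0, 0, 0, 0, 0, -3.24, 3.17, 0, 0, 0, 0, 0, -3.23, 3.17, 0, 0, 0, 0, 0, 0, 0, 0, 0, 0, 0.175, 0, 0, 0, 0, 0, 0, 0.175, 0, 0, 0, 0, 0, 0, 0.175, 0, 0, 0, 0, 0, 0, 0.175, 0, 0, 0, 0, 0, 0, 0.175, 0, 0, 0, 0, 0, 0, 0.175, 0, 0, 0, 0, 0, 0, 0.175, 0, 0, 0, 0, 0, 0, 0.175, 0, 0, 0, 0, 0, 0, 0.171, 0, 0, 0, 5, 0, 0, 0, 0, 0, 0, 0, 0, 0, 0]}}

```text
t: 11.85
eef_pos: [636.0, -56.3, 198.8]
tool_rot: [-3.134, -0.002, 1.57]
force: [0.1, -0.7, 0.9]
grip_width: 85.3
```

```bash
python3 - <<'E'
from h import *
st();c=wcap();save(c['frame'],'w4');w=wcloud(c)
for nm,b in dict(A=(590,690,-110,-10,104,118),B=(590,690,30,140,104,118)).items():
    P=box(w,*b)
    if len(P)>8: print(nm,len(P),rect(P),'mean',P.mean(0).round(1),'min',P.min(0).round(1))
E
```

```text
t 11.85 [636.  -56.3 198.8] [-3.134e+00 -2.000e-03  1.570e+00] F [ 0.1 -0.7  0.9] w 85.3 q [-0.19  0.54  1.56 -0.    1.05 -0.19]
A 1738 [640.5 -57.5  30.7  32.3   1.4] mean [640.6 -56.1 111.1] min [625.2 -73.7 104. ]
B 1974 [646.1  85.6  32.1  31.3  88.6] mean [646.   84.9 111.2] min [630.5  69.5 104.1]
```

View pics/w4.png

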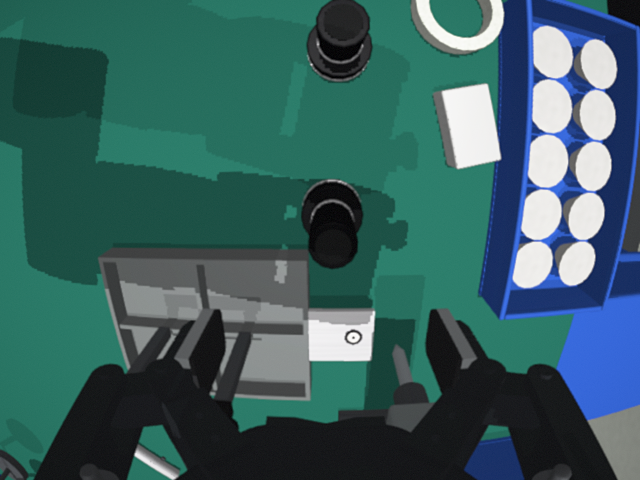

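{"method": "servo_tool", "body": {"steps": [0, 0, 0.4, 4, 0, 0, 0, 0, 0, 0, 4, 0, 0, 0, 0, 0, 0, 4, 0, 0, 0, 0, 0, 0, 0, 0, 0, 0, 0.6, 0, 0, 0, 0, 0, 0, 1, 0, 0, 0, 0, 0, 0, 1, 0, 0, 0, 0, 0, 0, 1, 0, 0, 0, 0, 0, 0, 1, 0, 0, -3, 0, 0, 0, 1, 0, 0, -3, 0, 0, 0, 1, 0, 0, -3, 0, 0, 0, 1, 0, 0, 0, 0, 0, 0], "force": 40}}

```text
t: 13.4
eef_pos: [642.5, -56.7, 175.3]
tool_rot: [3.137, 0.001, 1.57]
force: [0.6, -0.2, -1.7]
grip_width: 32.6
```

```bash
python3 - <<'E'
from h import *
st();c=r.capture('side');save(c['frame'][120:420,180:480].repeat(2,0).repeat(2,1),'s5')
E
```

```text
t 13.4 [642.5 -56.7 175.3] [3.137e+00 1.000e-03 1.570e+00] F [ 0.6 -0.2 -1.7] w 32.6 q [-0.19  0.57  1.57  0.    0.99 -0.19]
```

View pics/s5.png

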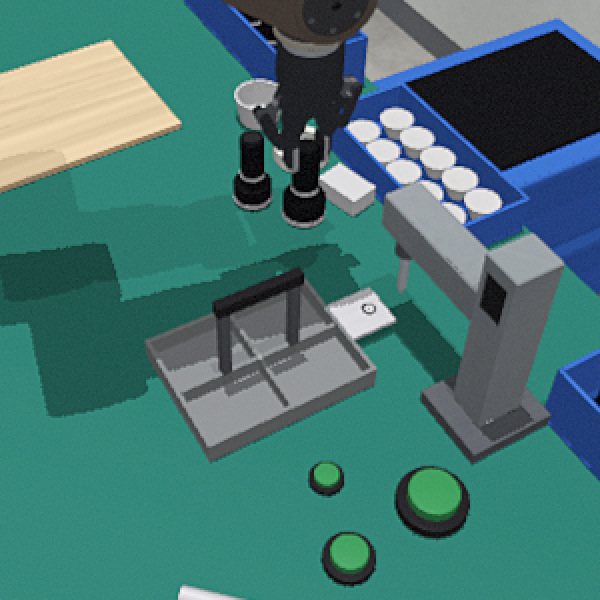

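{"method": "servo_tool", "body": {"steps": [1, -2.7, -2.6, 0, 0, 0, 0, 1, -2.7, -2.6, 0, 0, 0, 0, 1, -2.7, -2.7, 0, 0, 0, 0, 1, 0, 0, 0, 0, 0, 0, 1, 0, 0, 0, 0, 0, 0, 1, 0, 0, 0, 0, 0, 0]}}

```text
t: 14.2
eef_pos: [563.0, -136.9, 172.3]
tool_rot: [-3.141, -0.0, 1.571]
force: [1.2, 0.1, -1.5]
grip_width: 32.8
```

```bash
python3 - <<'E'
from h import *
st();c=wcap();save(c['frame'],'w6')
E
```

```text
t 14.2 [ 563.  -136.9  172.3] [-3.141 -0.     1.571] F [ 1.2  0.1 -1.5] w 32.8 q [-0.35  0.49  1.74  0.    0.91 -0.35]
```

View pics/w6.png

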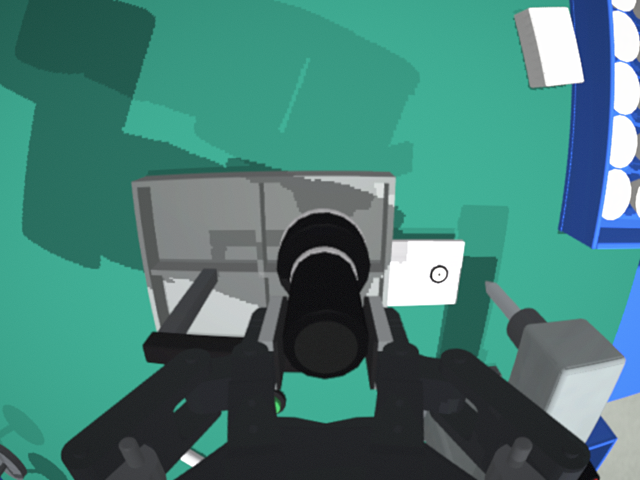

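{"method": "servo_tool", "body": {"steps": [1, 0, 0, 3, 0, 0, 0, 1, 0, 0, 3, 0, 0, 0, 1, 0, 0, 2, 0, 0, 0, 1, 0, 0, 0.4, 0, 0, 0, 1, 0, 0, 0, 0, 0, 0]}}

```text
t: 14.88
eef_pos: [562.8, -137.0, 89.0]
tool_rot: [3.142, 0.0, 1.571]
force: [-0.5, -0.2, 0.4]
grip_width: 32.9
```

{"method": "servo_tool", "body": {"steps": [1, 0, 0, 0.15, 0, 0, 0, 1, 0, 0, 0, 0, 0, 0, 0.5, 0, 0, 0, 0, 0, 0, 0.2, 0, 0, 0, 0, 0, 0, 0, 0, 0, 0, 0, 0, 0, 0, 0, 0, 0, 0, 0, 0, 0, 0, 0, -4, 0, 0, 0, 0, 0, 0, -4, 0, 0, 0, 0, 0, 0, -4, 0, 0, 0, 0, 0, 0, 0, 0, 0, 0]}}

```text
t: 16.12
eef_pos: [563.6, -137.8, 210.1]
tool_rot: [3.137, 0.002, 1.57]
force: [-0.3, 0.0, -0.3]
grip_width: 85.7
```

```bash
python3 - <<'E'
from h import *
st();c=wcap();save(c['frame'],'w7');w=wcloud(c)
for nm,b in dict(A=(530,600,-190,-100,106,122),B=(590,690,30,140,104,118),handle=(430,590,-230,-140,138,156)).items():
    P=box(w,*b)
    if len(P)>8: print(nm,len(P),rect(P),'mean',P.mean(0).round(1),'min',P.min(0).round(1))
E
```

```text
t 16.12 [ 563.6 -137.8  210.1] [3.137e+00 2.000e-03 1.570e+00] F [-0.3  0.  -0.3] w 85.7 q [-0.35  0.45  1.7   0.    0.99 -0.35]
A 1845 [ 562.8 -150.9   31.4   58.7    0.6] mean [ 562.  -139.4  115.8] min [ 547.  -180.4  106. ]
handle 2854 [ 5.079e+02 -1.841e+02  1.068e+02  1.410e+01  2.000e-01] mean [ 517.2 -181.9  147.4] min [ 454.5 -191.3  138. ]
```

View pics/w7.png

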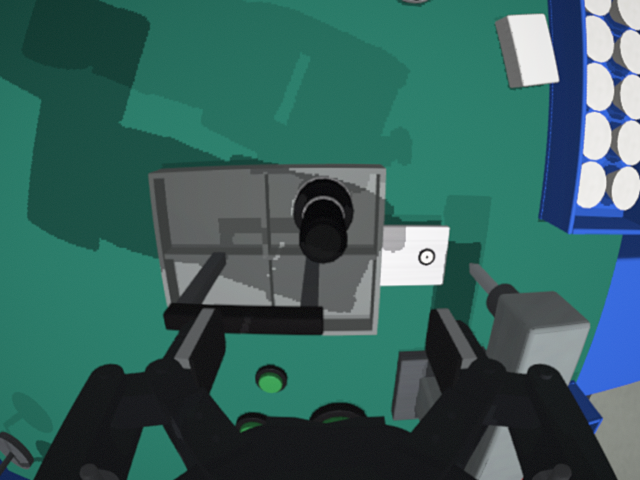

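Torch A stands in its pocket (323,225). On to torch B.

{"method": "servo_tool", "body": {"steps": [0, 4.46, 1.65, 0, 0, 0, 0, 0, 4.46, 1.65, 0, 0, 0, 0, 0, 4.46, 1.65, 0, 0, 0, 0, 0, 4.46, 1.65, 0, 0, 0, 0, 0, 4.46, 1.65, 0, 0, 0, 0, 0, 0, 0, 0, 0, 0, 0, 0, 0, 0, 0, 0, 0, 0]}}

```text
t: 17.05
eef_pos: [644.8, 85.3, 205.9]
tool_rot: [-3.139, 0.0, 1.57]
force: [0.8, 0.2, 0.0]
grip_width: 85.4
```

```bash
python3 - <<'E'
from h import *
st();c=wcap();save(c['frame'],'w8');w=wcloud(c)
for nm,b in dict(B=(590,690,30,140,104,118)).items():
    P=box(w,*b)
    if len(P)>8: print(nm,len(P),rect(P),'mean',P.mean(0).round(1),'min',P.min(0).round(1))
E
```

```text
t 17.05 [644.8  85.3 205.9] [-3.139  0.     1.57 ] F [0.8 0.2 0. ] w 85.4 q [ 0.03  0.55  1.52 -0.    1.07  0.03]
B 1660 [646.   87.6  32.2  31.4  88.2] mean [646.3  88.4 111.1] min [630.2  71.5 104. ]
```

View pics/w8.png

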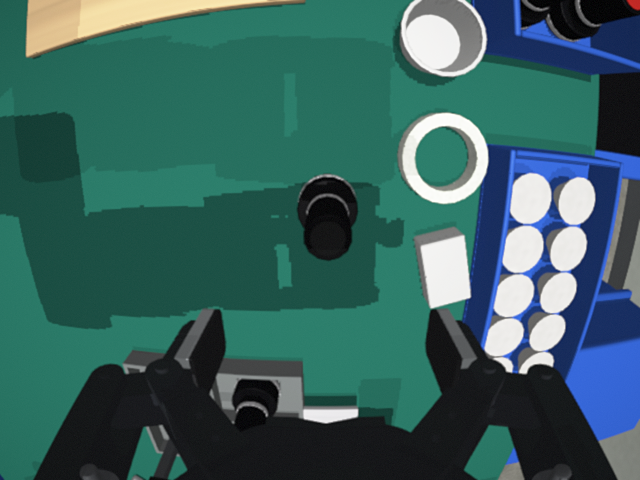

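{"method": "servo_tool", "body": {"steps": [0, 0.2, 0.1, 4, 0, 0, 0, 0, 0, 0, 4, 0, 0, 0, 0, 0, 0, 4.4, 0, 0, 0, 0, 0, 0, 0, 0, 0, 0, 0.6, 0, 0, 0, 0, 0, 0, 1, 0, 0, 0, 0, 0, 0, 1, 0, 0, 0, 0, 0, 0, 1, 0, 0, 0, 0, 0, 0, 1, 0, 0, -4, 0, 0, 0, 1, 0, 0, -4, 0, 0, 0, 1, 0, 0, -4.5, 0, 0, 0, 1, 0, 0, -4, 0, 0, 0, 1, 0, 0, 0, 0, 0, 0, 1, 0, 0, 0, 0, 0, 0]}}

```text
t: 18.85
eef_pos: [645.8, 87.4, 247.8]
tool_rot: [-3.141, 0.0, 1.57]
force: [0.3, -0.5, -1.0]
grip_width: 32.9
```

```bash
python3 - <<'E'
from h import *
st()
for n in ['side','scene']:
    c=r.capture(n);w=cln(c)
    P=box(w,400,620,-260,-100,140,156);print(n,'handle',len(P),rect(P) if len(P)>5 else '')
    P=box(w,520,610,-190,-90,106,122);print('A',len(P),P.mean(0).round(1)if len(P) else '')
    save(c['frame'],n+'9')
E
```

```text
t 18.85 [645.8  87.4 247.8] [-3.141  0.     1.57 ] F [ 0.3 -0.5 -1. ] w 32.9 q [ 0.03  0.52  1.47 -0.    1.16  0.03]
side handle 267 [ 503.7 -186.3   15.   106.1   89.9]
A 89 [ 555.5 -147.5  114.6]
scene handle 88 [ 509.5 -181.9    8.2  108.1   89.1]
A 103 [ 566.4 -140.7  115.4]
```

View pics/side9.png

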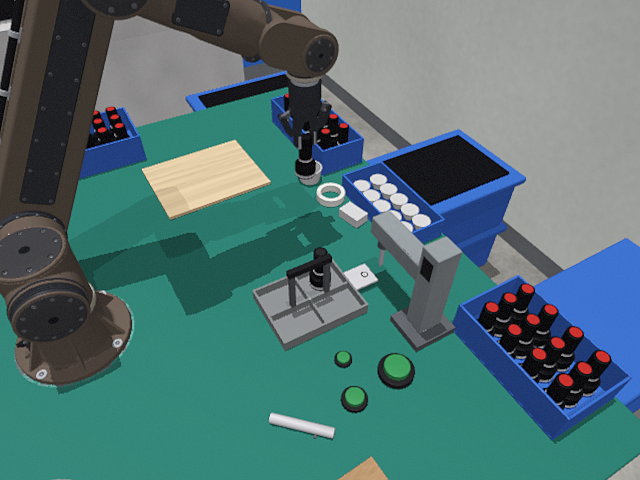

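{"method": "servo_tool", "body": {"steps": [1, -3.55, -2.14, 0, 0, 0, 0, 1, -3.55, -2.14, 0, 0, 0, 0, 1, -3.55, -2.14, 0, 0, 0, 0, 1, -3.55, -2.14, 0, 0, 0, 0, 1, -3.55, -2.14, 0, 0, 0, 0, 1, -3.55, -2.14, 0, 0, 0, 0, 1, -3.55, -2.14, 0, 0, 0, 0, 1, -3.5, -2.1, 0, 0, 0, 0, 1, -3.5, -2.1, 0, 0, 0, 0, 1, 0, 0, 0, 0, 0, 0, 1, 0, 0, 0, 0, 0, 0]}}

```text
t: 20.32
eef_pos: [454.1, -230.7, 247.7]
tool_rot: [-3.141, -0.001, 1.569]
force: [-0.2, 0.2, -1.0]
grip_width: 32.7
```

```bash
python3 - <<'E'
from h import *
st();c=wcap();save(c['frame'],'w10')
E
```

```text
t 20.32 [ 454.1 -230.7  247.7] [-3.141e+00 -1.000e-03  1.569e+00] F [-0.2  0.2 -1. ] w 32.7 q [-0.6   0.31  1.82  0.    1.02 -0.6 ]
```

View pics/w10.png

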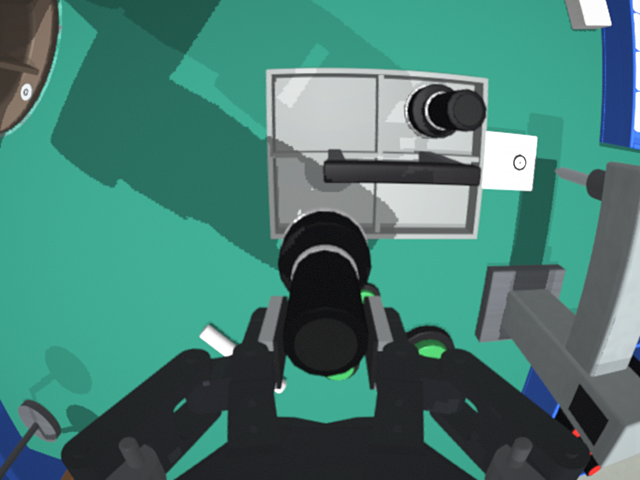

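{"method": "servo_tool", "body": {"steps": [1, 0, 0, 4, 0, 0, 0, 1, 0, 0, 4, 0, 0, 0, 1, 0, 0, 4, 0, 0, 0, 1, 0, 0, 3, 0, 0, 0, 1, 0, 0, 0.8, 0, 0, 0, 1, 0, 0, 0.2, 0, 0, 0, 1, 0, 0, 0, 0, 0, 0, 0.5, 0, 0, 0, 0, 0, 0, 0.2, 0, 0, 0, 0, 0, 0, 0, 0, 0, 0, 0, 0, 0, 0, 0, 0, 0, 0, 0, 0, 0, 0, 0, -4, 0, 0, 0, 0, 0, 0, -4, 0, 0, 0, 0, 0, 0, -4, 0, 0, 0, 0, 0, 0, 0, 0, 0, 0]}}

```text
t: 22.25
eef_pos: [455.0, -231.4, 210.8]
tool_rot: [3.137, 0.003, 1.57]
force: [0.9, 0.4, -0.3]
grip_width: 85.3
```

```bash
python3 - <<'E'
from h import *
st();c=wcap();save(c['frame'],'w11');w=wcloud(c)
for nm,b in dict(A=(530,600,-172,-90,108,122),B=(400,500,-280,-198,108,122),handle=(430,590,-230,-140,142,156)).items():
    P=box(w,*b)
    if len(P)>8: print(nm,len(P),rect(P),'mean',P.mean(0).round(1),'min',P.min(0).round(1))
E
```

```text
t 22.25 [ 455.  -231.4  210.8] [3.137e+00 3.000e-03 1.570e+00] F [ 0.9  0.4 -0.3] w 85.3 q [-0.6   0.35  1.86  0.    0.92 -0.6 ]
A 1657 [ 561.5 -138.9   32.6   31.1   12.6] mean [ 559.7 -139.1  116. ] min [ 545.1 -154.8  108. ]
B 1697 [ 453.8 -230.6   32.1   30.7   88.5] mean [ 453.7 -229.3  116.1] min [ 438.4 -246.7  108.1]
handle 4188 [ 507.5 -185.1   14.   107.8   90. ] mean [ 504.4 -184.5  149.5] min [ 453.6 -192.1  143.1]
```

View pics/w11.png

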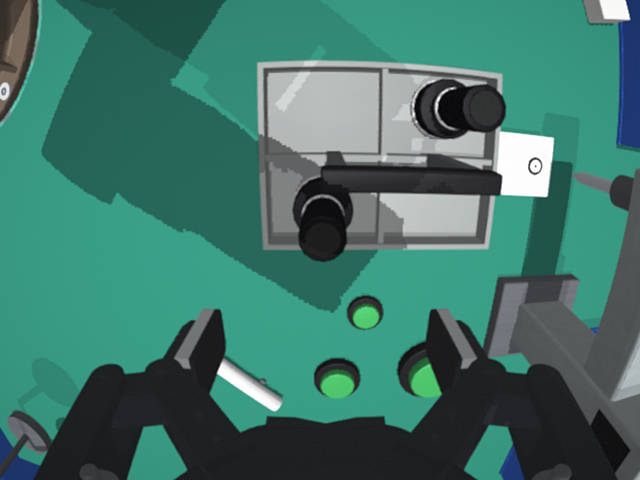

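Both torches stand in the carrier, A at (561,-139) and B at (454,-231). I turn and look at the stylus from here before grasping the handle.

{"method": "servo_tool", "body": {"steps": [0, 2.32, 2.62, 0, 0, 0, 0, 0, 2.32, 2.63, 0, 0, 0, 0, 0, 0, 0, 0, 0, 0, -0.175, 0, 0, 0, 0, 0, 0, -0.175, 0, 0, 0, 0, 0, 0, -0.175, 0, 0, 0, 0, 0, 0, -0.175, 0, 0, 0, 0, 0, 0, -0.175, 0, 0, 0, 0, 0, 0, -0.175, 0, 0, 0, 0, 0, 0, -0.175, 0, 0, 0, 0, 0, 0, -0.175, 0, 0, 0, 0, 0, 0, -0.171, 0, 0, 0, 0, 0, 0, 0]}}

```text
t: 23.8
eef_pos: [506.4, -184.4, 207.0]
tool_rot: [3.141, -0.002, 3.14]
force: [-0.6, 0.1, -0.7]
grip_width: 85.4
```

```bash
python3 - <<'E'
from h import *
st();c=wcap();save(c['frame'],'w12');w=wcloud(c)
np.save('w12T.npy',c['T'])
for nm,b in dict(A=(530,600,-172,-90,108,122),B=(400,500,-280,-198,108,122),handle=(430,590,-230,-140,145,156),tag=(620,700,-230,-140,20,30)).items():
    P=box(w,*b)
    if len(P)>8: print(nm,len(P),rect(P),'mean',P.mean(0).round(1),'min',P.min(0).round(1))
for q in ['carrier_mark','stylus_tip']:
    for d in r.spot_point('wrist',q): print(q,np.round(d['position'],1),round(d['confidence'],2),wray(c,*d['position'],dict(carrier_handle=140,carrier_mark=26,stylus_tip=36).get(q,0)).round(1))
f=c['frame'];save(cv2.resize(f[280:440,240:400],None,fx=3.7,fy=3.7,interpolation=cv2.INTER_CUBIC),'w12c')
E
```

```text
t 23.8 [ 506.4 -184.4  207. ] [ 3.141e+00 -2.000e-03  3.140e+00] F [-0.6  0.1 -0.7] w 85.4 q [-0.47  0.4   1.8   0.    0.95 -2.04]
A 1336 [ 561.3 -139.1   32.    31.5   67.7] mean [ 559.3 -140.   115.8] min [ 545.3 -155.8  108. ]
B 1870 [ 452.9 -230.9   31.5   32.4   58.1] mean [ 452.5 -230.2  116.2] min [ 436.8 -247.6  108.2]
handle 3638 [ 506.9 -185.6   13.2  109.    90. ] mean [ 501.1 -185.5  149.8] min [ 452.4 -192.2  145.3]
tag 2059 [ 651.1 -185.8   62.1   58.6    0. ] mean [ 653.5 -185.8   27.1] min [ 620.  -215.1   25. ]
carrier_mark [324.5 357.1] 0.7 [ 666.8 -186.8   26. ]
stylus_tip [321.6 389.5] 0.84 [ 705.2 -190.1   36. ]
```

View pics/w12c.png

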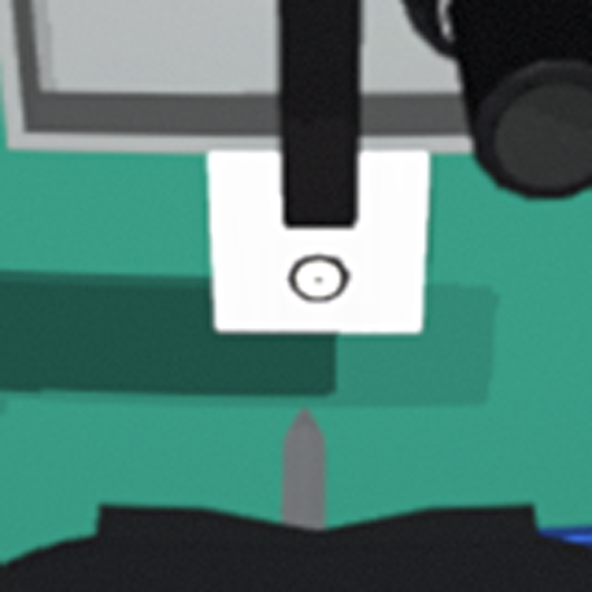

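```bash
python3 - <<'E'
from h import *
from scipy.optimize import least_squares
c=wcap();TC=c['tool_from_camera']
obs=[((442.5,4.5,199.3),(-3.14,0,1.461),(563.3,349.5)),
((636,-56.3,198.8),(-3.134,-.002,1.57),(396.5,346)),
((563,-136.9,172.3),(-3.141,0,1.571),(487,283)),
((563.6,-137.8,210.1),(3.137,.002,1.57),(470.5,265)),
((454.1,-230.7,247.7),(-3.141,-.001,1.569),(557,172)),
((455,-231.4,210.8),(3.137,.003,1.57),(576,178)),
((509.3,-183.9,256.9),(-3.138,.007,3.141),(321,361)),
((506.4,-184.4,207),(3.141,-.002,3.14),(322.4,390.3))]
L=[]
for p,a,uv in obs:
    T=np.eye(4);T[:3,:3]=Ro.from_euler('xyz',a).as_matrix();T[:3,3]=p
    d=dict(c);d['T']=T@TC;L.append((d,uv)); print(wray(d,*uv,36).round(1))
f=lambda X:np.concatenate([wproj(d,X)-uv for d,uv in L])
s=least_squares(f,[705,-188,36],loss='soft_l1');print(s.x.round(1),s.fun.reshape(-1,2).round(1).tolist())
print('mark',wray(L[-1][0],326.2,355.1,26).round(1))
E
```

```text
[ 706.5 -186.2   36. ]
[ 704.9 -190.5   36. ]
[ 705.7 -190.2   36. ]
[ 705.2 -190.2   36. ]
[ 707.7 -190.5   36. ]
[ 710.1 -191.8   36. ]
[ 709.1 -191.5   36. ]
[ 706.5 -189.3   36. ]
[ 705.9 -190.    37.2] [[-0.6, 3.2], [1.1, 0.3], [0.7, 0.3], [1.1, 0.3], [-0.6, -0.4], [-2.2, -1.8], [1.2, -1.5], [-0.7, 0.3]]
mark [ 664.2 -185.    26. ]
```

{"method": "servo_tool", "body": {"steps": [0, 0, -0.1, 4, 0, 0, 0, 0, 0, 0, 4.5, 0, 0, 0, 0, 0, 0, 0, 0, 0, 0, 0, 0, 0, 0, 0, 0, 0, 0.7, 0, 0, 0, 0, 0, 0, 1, 0, 0, 0, 0, 0, 0, 1, 0, 0, 0, 0, 0, 0, 1, 0, 0, 0, 0, 0, 0, 1, 0, 0, 0, 0, 0, 0, 1, 0, 0, -1.5, 0, 0, 0, 1, 0, 0, -1.5, 0, 0, 0, 1, 0, 0, -1, 0, 0, 0, 1, 0, -0.35, 0, 0, 0, 0, 1, 0, 0, 0, 0, 0, 0, 1, 0, 0, 0, 0, 0, 0, 1, 0, 0, 0, 0, 0, 0], "force": 80}}

```text
t: 26.0
eef_pos: [506.6, -189.0, 163.0]
tool_rot: [3.141, -0.001, 3.141]
force: [0.1, -0.9, -7.9]
grip_width: 12.7
```

```bash
python3 - <<'E'
from h import *
st();c=wcap();save(c['frame'],'w13');c=r.capture('side');save(cv2.resize(c['frame'][200:400,220:480],None,fx=3,fy=3),'s13')
E
```

```text
t 26.0 [ 506.6 -189.   163. ] [ 3.141e+00 -1.000e-03  3.141e+00] F [ 0.1 -0.9 -7.9] w 12.7 q [-0.48  0.46  1.84  0.    0.84 -2.05]
```

View pics/w13.png

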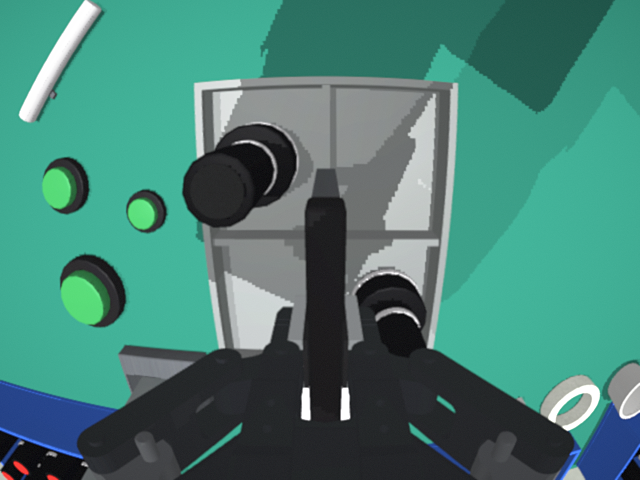

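View pics/s13.png

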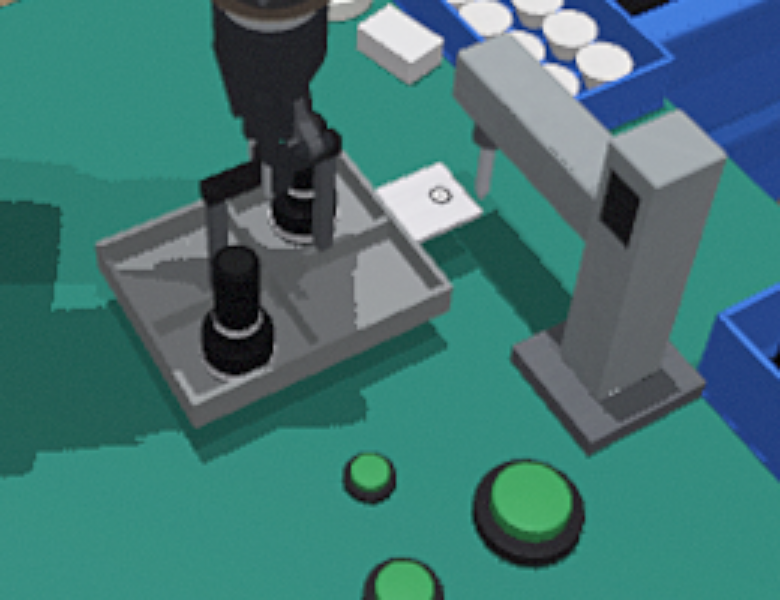

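{"method": "servo_tool", "body": {"steps": [1, 0, 0, 1.5, 0, 0, 0, 1, 0, 0, 1.5, 0, 0, 0, 1, 0, 0, 0.8, 0, 0, 0, 1, 0, 0, 0.2, 0, 0, 0, 1, 0, 0, 0, 0, 0, 0, 1, 0, 0, 0, 0, 0, 0]}}

```text
t: 26.85
eef_pos: [506.7, -189.0, 123.4]
tool_rot: [3.141, -0.0, 3.141]
force: [-3.4, 1.8, -0.1]
grip_width: 12.6
```

{"method": "servo_tool", "body": {"steps": [1, -1.0, 0, 0, 0, 0, 0, 1, -1.0, 0, 0, 0, 0, 0, 1, -1.0, 0, 0, 0, 0, 0, 1, -0.8, 0, 0, 0, 0, 0, 1, 0, 0, 0, 0, 0, 0, 1, 0, 0, 0, 0, 0, 0]}}

```text
t: 27.6
eef_pos: [545.4, -189.2, 123.4]
tool_rot: [-3.141, 0.002, 3.141]
force: [2.6, 0.0, -0.5]
grip_width: 12.3
```

```bash
python3 - <<'E'
from h import *
st()
for n in ['side','scene']:
    c=r.capture(n)
    for q in ['stylus_tip','carrier_mark']:
        for d in r.spot_point(n,q): print(n,q,np.round(d['position'],1),round(d['confidence'],2))
    u,v=(378,265) if n=='side' else (279,296)
    save(cv2.resize(c['frame'][v-35:v+35,u-45:u+45],None,fx=8,fy=8,interpolation=cv2.INTER_CUBIC),n+'14')
E
```

```text
t 27.6 [ 545.4 -189.2  123.4] [-3.141e+00  2.000e-03  3.141e+00] F [ 2.6  0.  -0.5] w 12.3 q [-0.45  0.55  1.79  0.    0.8  -2.02]
side stylus_tip [378.  266.2] 0.71
side carrier_mark [377.  267.6] 0.83
scene stylus_tip [281.2 293.2] 0.85
scene stylus_tip [279.2 263.1] 0.59
scene carrier_mark [278.9 296.7] 0.79
scene carrier_mark [194.  226.8] 0.68
```

View pics/side14.png

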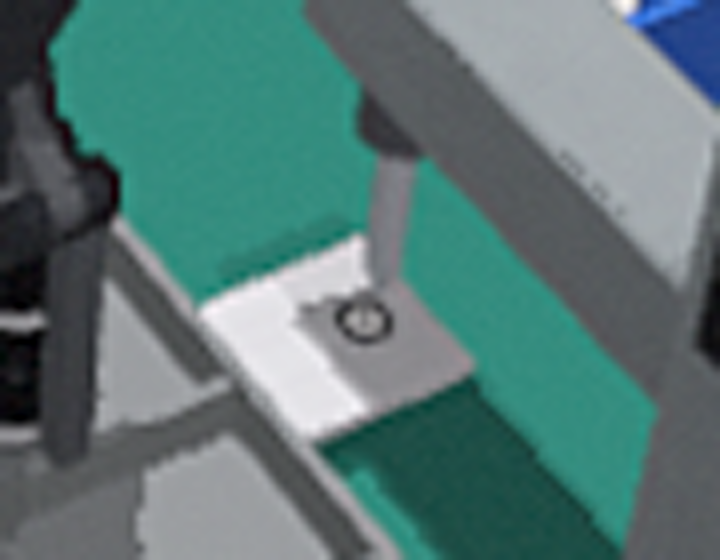

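View pics/scene14.png

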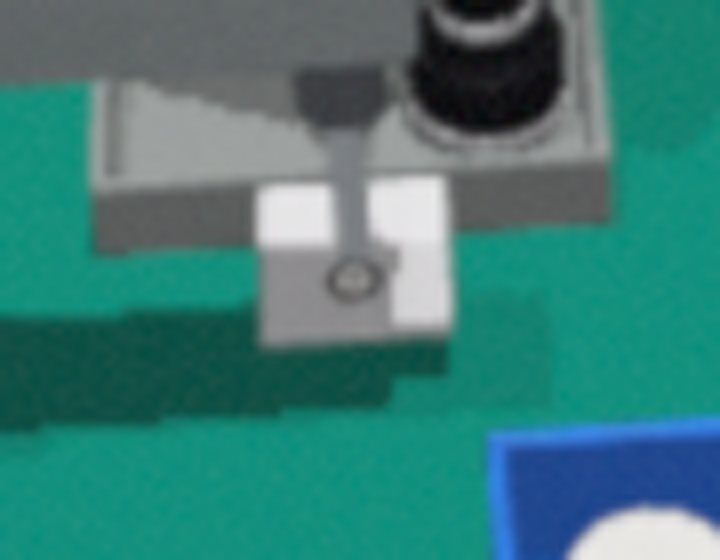

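```bash
python3 - <<'E'
from h import *
for n,tip,mk in [('side',(381,266),(378.5,270.25)),('scene',(278,293.9),(278.1,296.1))]:
    c=r.capture(n); a=ray(c,*tip,36);b=ray(c,*mk,26);print(n,a.round(1),b.round(1),'move',(a-b)[:2].round(1))
E
```

```text
side [ 707.2 -189.3   36. ] [ 699.6 -191.2   26. ] move [7.6 1.8]
scene [ 699.1 -186.3   36. ] [ 697.1 -186.6   26. ] move [2.  0.3]
```

{"method": "servo_tool", "body": {"steps": [1, -0.4, 0, 0, 0, 0, 0, 1, 0, 0, 0, 0, 0, 0, 1, 0, 0, 0, 0, 0, 0]}}

```text
t: 28.38
eef_pos: [548.2, -189.0, 123.4]
tool_rot: [3.141, -0.001, 3.141]
force: [-4.1, 0.6, 5.5]
grip_width: 12.7
```

```bash
python3 - <<'E'
from h import *
st()
ims=[]
for n in ['side','scene']:
    fr=[]
    for k in range(4):
        c=r.capture(n);fr.append(c['frame'].astype(float))
    f=np.mean(fr,0).astype(np.uint8)
    u,v=(380,268) if n=='side' else (279,296)
    ims.append(cv2.resize(f[v-14:v+14,u-18:u+18],None,fx=11,fy=20 if 0 else 11,interpolation=cv2.INTER_CUBIC))
save(np.hstack(ims),'z15')
E
```

```text
t 28.38 [ 548.2 -189.   123.4] [ 3.141e+00 -1.000e-03  3.141e+00] F [-4.1  0.6  5.5] w 12.7 q [-0.45  0.56  1.78 -0.    0.81 -2.02]
```

View pics/z15.png

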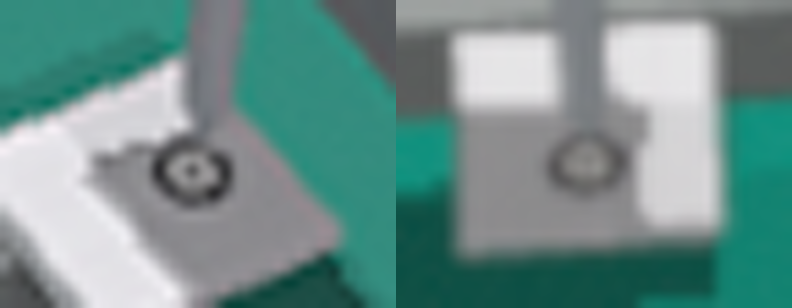

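```bash
python3 - <<'E'
from h import *
for n,tip,mk in [('side',(380.6,266.45),(379.5,269.7)),('scene',(277.9,293.6),(278.3,296.9))]:
    c=r.capture(n); a=ray(c,*tip,36);b=ray(c,*mk,26);print(n,'move',(a-b)[:2].round(1), 'expected mark px offset',(proj(c,[a[0],a[1],26])-np.array(tip)).round(2),'obs',np.subtract(mk,tip).round(2), 'px/mm x,y',(proj(c,a+[10,0,0])-np.array(tip)).round(2),(proj(c,a+[0,10,0])-np.array(tip)).round(2))
E
```

```text
side move [2.6 0.8] expected mark px offset [-0.4   2.66] obs [-1.1   3.25] px/mm x,y [ 3.31 -1.46] [-2.29 -2.61]
scene move [-2.  -0.4] expected mark px offset [0.23 2.75] obs [0.4 3.3] px/mm x,y [0.09 2.8 ] [ 3.91 -0.25]
```

{"method": "servo_tool", "body": {"steps": [1, -0.15, 0, 0, 0, 0, 0, 1, 0, 0, 0, 0, 0, 0, 1, 0, 0, 0, 0, 0, 0, 0.5, 0, 0, 0, 0, 0, 0, 0, 0, 0, 0, 0, 0, 0, 0, 0, 0, 0, 0, 0, 0, 0, 0, 0, 0, 0, 0, 0, 0, 0, 0, -4, 0, 0, 0, 0, 0, 0, -4, 0, 0, 0, 0, 1.5, 0, -2, 0, 0, 0, 0, 0, 0, 0, 0, 0, 0]}}

```text
t: 30.25
eef_pos: [535.2, -189.2, 224.7]
tool_rot: [-3.14, 0.002, 3.14]
force: [0.2, 0.6, 0.0]
grip_width: 85.1
```

```bash
python3 - <<'E'
from h import *
st()
c=wcap();w=wcloud(c);save(c['frame'],'w16')
P=box(w,460,640,-230,-150,145,156);print('handle',rect(P))
ims=[]
for n in ['side','scene','wrist']:
    fr=[r.capture(n)['frame'].astype(float) for k in range(4)]
    f=np.mean(fr,0).astype(np.uint8)
    u,v={'side':(380,268),'scene':(279,296),'wrist':(323,370)}[n]
    ims.append(cv2.resize(f[v-14:v+14,u-12:u+12],None,fx=11,fy=11,interpolation=cv2.INTER_CUBIC))
save(np.hstack(ims),'z16')
E
```

```text
t 30.25 [ 535.2 -189.2  224.7] [-3.14e+00  2.00e-03  3.14e+00] F [0.2 0.6 0. ] w 85.1 q [-0.46  0.42  1.71  0.    1.01 -2.03]
handle [ 5.497e+02 -1.905e+02  1.088e+02  1.300e+01  3.000e-01]
```

View pics/z16.png

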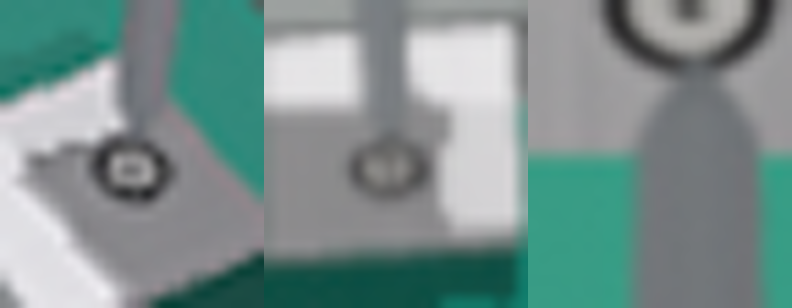

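View pics/w16.png

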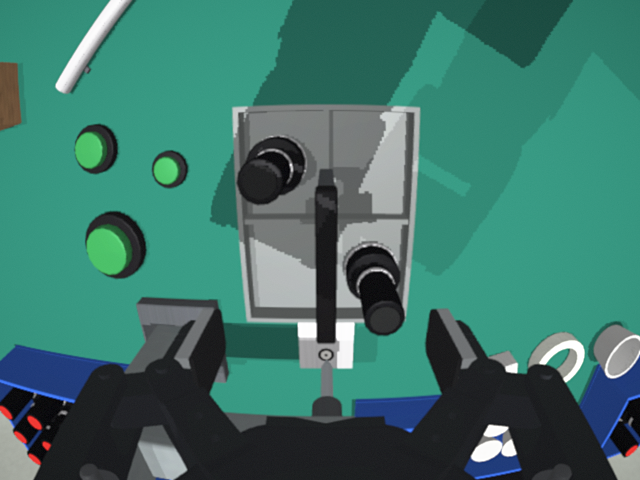

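```bash
python3 - <<'E'
from h import *
c=wcap()
for tip in [(326,361.0),(326,362)]:
    a=wray(c,*tip,36);b=wray(c,325.6,356.4,26);print(a.round(1),b.round(1),(a-b)[:2].round(1))
a=wray(c,326,361.5,36)
print('exp off',(wproj(c,[a[0],a[1],26])-[326,361.5]).round(2))
for n,tip,mk in [('side',(368+145/11,254+133/11),(368+130/11,254+169/11)),('scene',(267+(384-264)/11,282+133/11),(267+(389-264)/11,282+166/11))]:
    c=r.capture(n); a=ray(c,*tip,36);b=ray(c,*mk,26);print(n,'move',(a-b)[:2].round(1))
f=np.mean([r.capture('wrist')['frame'].astype(float) for k in range(4)],0).astype(np.uint8)
save(cv2.resize(f[340:380,305:350],None,fx=14,fy=14,interpolation=cv2.INTER_CUBIC),'z17')
E
```

```text
[ 706.5 -189.8   36. ] [ 707.5 -190.3   26. ] [-1.   0.4]
[ 707.9 -189.8   36. ] [ 707.5 -190.3   26. ] [0.4 0.4]
exp off [-0.02 -5.33]
side move [3.3 0.5]
scene move [-0.9 -0.5]
```

View pics/z17.png

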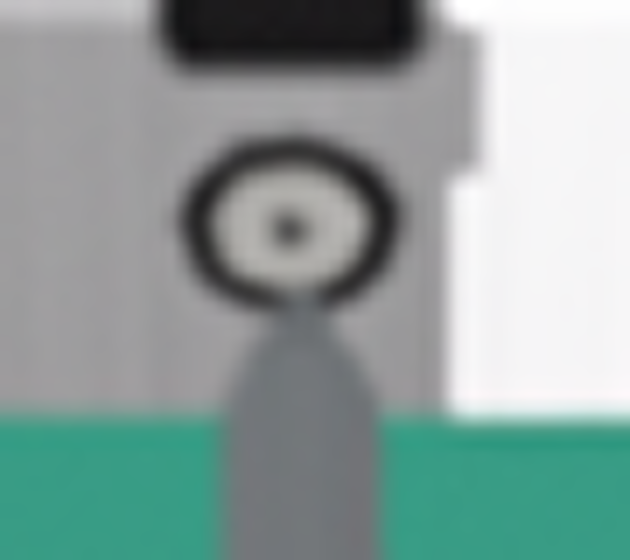

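The wrist view shows the mark (325.6,356.4) and the tip (326.6,361.4) aligned within about 1–2 mm. The side view says 3 mm off, the scene view 1 mm. On to the middle button.

{"method": "servo_tool", "body": {"steps": [1, 1.36, -4.25, 0, 0, 0, 0, 1, 1.36, -4.25, 0, 0, 0, 0, 1, 1.36, -4.25, 0, 0, 0, 0, 1, 1.36, -4.25, 0, 0, 0, 0, 1, 1.36, -4.25, 0, 0, 0, 0, 1, 0, -4.25, 4, 0, 0, 0, 1, 0, 0, 4, 0, 0, 0, 1, 0, 0, 0, 0, 0, 0, 1, 0, 0, 0, 0, 0, 0], "force": 40}}

```text
t: 32.38
eef_pos: [467.6, -444.1, 144.8]
tool_rot: [-3.14, 0.001, 3.141]
force: [0.7, 0.7, 1.1]
grip_width: -0.1
```

```bash
python3 - <<'E'
from h import *
st();c=wcap();w=wcloud(c);save(c['frame'],'w18')
hsv=cv2.cvtColor(c['frame'],cv2.COLOR_RGB2HSV)
m=((hsv[...,0]>45)&(hsv[...,0]<72)&(hsv[...,1]>120)&(hsv[...,2]>60)).astype(np.uint8)
nn,l,s,ce=cv2.connectedComponentsWithStats(m)
for i in range(1,nn):
    if s[i,4]>100:
        P=w[l==i];P=P[np.isfinite(P[:,0])]
        if len(P)<50: continue
        P=P[P[:,2]>np.percentile(P[:,2],70)-3]
        print(ce[i].round(),rect(P),P[:,2].mean().round(1))
E
```

```text
t 32.38 [ 467.6 -444.1  144.8] [-3.140e+00  1.000e-03  3.141e+00] F [0.7 0.7 1.1] w -0.1 q [-0.86  0.61  1.6   0.    0.94 -2.43]
[327. 230.] [ 469.  -444.5   38.5   39.1   32.5] 22.8
[437. 262.] [ 498.5 -353.5   27.4   27.    17.8] 16.3
```

View pics/w18.png

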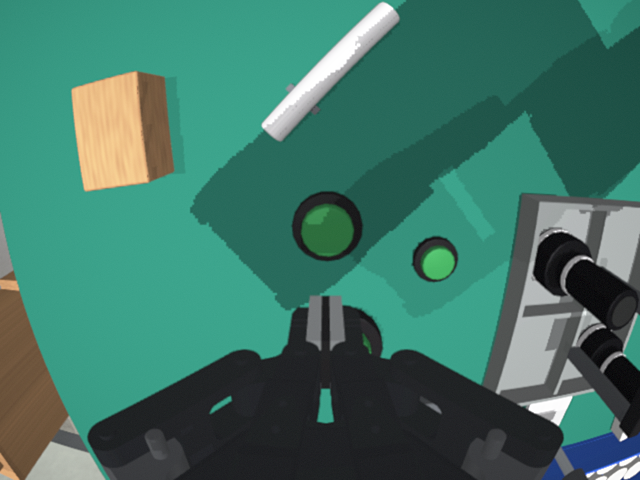

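The start button (327,230) measures 39 mm across, with its centre at (469,-444.5,22.8). I go down to just above it and recheck the carrier.

{"method": "servo_tool", "body": {"steps": [1, -0.1, 0, 4, 0, 0, 0, 1, 0, 0, 4, 0, 0, 0, 1, 0, 0, 3.2, 0, 0, 0, 1, 0, 0, 0, 0, 0, 0, 1, 0, 0, 0, 0, 0, 0]}}

```text
t: 33.05
eef_pos: [468.9, -444.7, 33.6]
tool_rot: [-3.139, 0.002, 3.141]
force: [0.4, -0.5, 0.4]
grip_width: -0.1
```

```bash
python3 - <<'E'
from h import *
st()
ims=[]
for n in ['side','scene']:
    f=np.mean([r.capture(n)['frame'].astype(float) for k in range(2)],0).astype(np.uint8)
    u,v={'side':(380,268),'scene':(279,296)}[n]
    ims.append(cv2.resize(f[v-14:v+14,u-12:u+12],None,fx=11,fy=11,interpolation=cv2.INTER_CUBIC))
save(np.hstack(ims),'z19')
E
```

```text
t 33.05 [ 468.9 -444.7   33.6] [-3.139e+00  2.000e-03  3.141e+00] F [ 0.4 -0.5  0.4] w -0.1 q [-0.86  0.75  1.66  0.    0.72 -2.43]
```

View pics/z19.png

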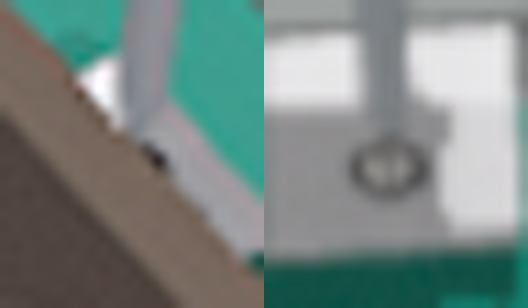

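Nothing has moved. Pressing in small steps.

{"method": "servo_tool", "body": {"steps": [1, 0, 0, 1.0, 0, 0, 0, 1, 0, 0, 0.3, 0, 0, 0, 1, 0, 0, 0.3, 0, 0, 0, 1, 0, 0, 0, 0, 0, 0]}}

```text
t: 33.75
eef_pos: [468.2, -444.2, 16.0]
tool_rot: [-3.141, 0.0, 3.141]
force: [-1.4, 0.6, 10.6]
grip_width: -0.1
```

{"method": "servo_tool", "body": {"steps": [1, 0, 0, 0.1, 0, 0, 0, 1, 0, 0, 0, 0, 0, 0, 1, 0, 0, 0, 0, 0, 0]}}

```text
t: 34.12
eef_pos: [468.2, -444.2, 15.9]
tool_rot: [-3.141, 0.001, 3.141]
force: [-2.3, 3.8, 18.0]
grip_width: 0.1
```

```bash
python3 - <<'E'
from h import *
st();c=r.capture('side');save(cv2.resize(c['frame'][330:440,300:440],None,fx=5,fy=5),'s20')
c=r.capture('scene');f=c['frame'];u,v=279,296
save(cv2.resize(f[v-14:v+14,u-12:u+12],None,fx=11,fy=11,interpolation=cv2.INTER_CUBIC),'z20')
E
```

```text
t 34.12 [ 468.2 -444.2   15.9] [-3.141e+00  1.000e-03  3.141e+00] F [-2.3  3.8 18. ] w 0.1 q [-0.86  0.78  1.67 -0.    0.69 -2.43]
```

View pics/s20.png

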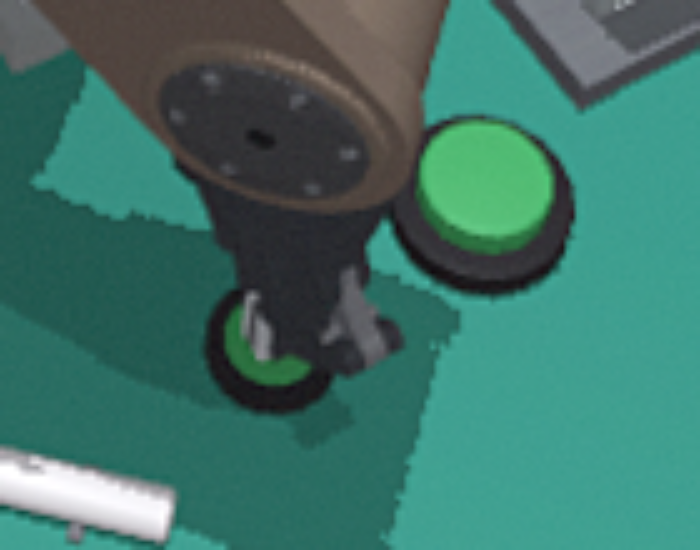

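View pics/z20.png

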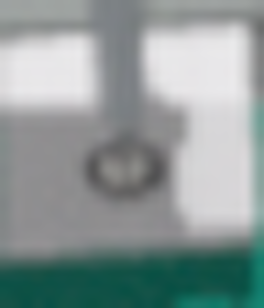

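Bottomed out at 18 N, with the mark still under the stylus. Back to the carrier handle.

{"method": "servo_tool", "body": {"steps": [1, 0, 0, -5, 0, 0, 0, 1, 0, 0, -5, 0, 0, 0, 1, 0, 0, -5, 0, 0, 0, 0, 0, 0, -5, 0, 0, 0, 0, -1.36, 4.24, 0, 0, 0, 0, 0, -1.36, 4.24, 0, 0, 0, 0, 0, -1.36, 4.24, 0, 0, 0, 0, 0, -1.36, 4.24, 0, 0, 0, 0, 0, -1.36, 4.24, 0, 0, 0, 0, 0, -1.35, 4.2, 0, 0, 0, 0, 0, 0, 0, 0, 0, 0, 0, 0, 0, 0, 0, 0, 0, 0]}}

```text
t: 35.72
eef_pos: [549.6, -190.3, 214.1]
tool_rot: [3.142, -0.0, 3.141]
force: [0.7, -0.7, -0.3]
grip_width: 85.3
```

```bash
python3 - <<'E'
from h import *
st();c=wcap();w=wcloud(c);save(c['frame'],'w21')
for nm,b in dict(A=(560,650,-178,-90,108,122),B=(440,550,-290,-202,108,122),handle=(470,640,-240,-140,145,156)).items():
    P=box(w,*b)
    if len(P)>8: print(nm,len(P),rect(P))
f=c['frame']
E
```

```text
t 35.73 [ 549.6 -190.3  214.1] [ 3.142 -0.     3.141] F [ 0.7 -0.7 -0.3] w 85.3 q [-0.45  0.45  1.69 -0.    1.01 -2.02]
A 1322 [ 603.6 -144.4   31.8   31.8   62.4]
B 1769 [ 495.7 -235.9   32.2   31.6   88.5]
handle 3343 [ 549.7 -190.4  108.9   12.5    0. ]
```

View pics/w21.png

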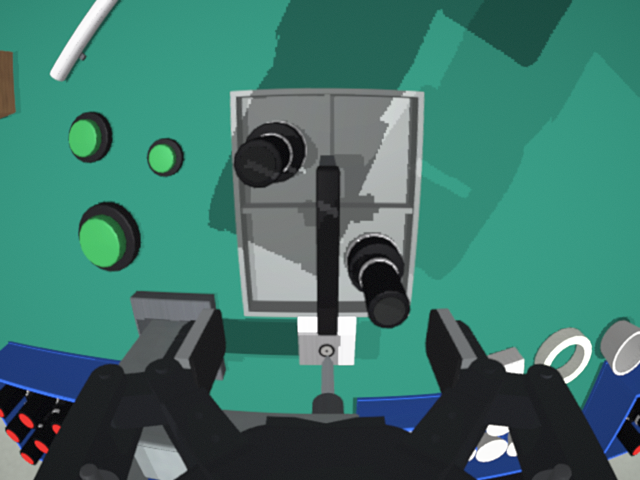

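{"method": "servo_tool", "body": {"steps": [0, 0, 0, 4, 0, 0, 0, 0, 0, 0, 4, 0, 0, 0, 0, 0, 0, 1.1, 0, 0, 0, 0, 0, 0, 0, 0, 0, 0, 0.7, 0, 0, 0, 0, 0, 0, 1, 0, 0, 0, 0, 0, 0, 1, 0, 0, 0, 0, 0, 0, 1, 0, 0, 0, 0, 0, 0, 1, 0, 0, 0, 0, 0, 0, 1, 1.5, 0, 0, 0, 0, 0, 1, 1.5, 0, 0, 0, 0, 0, 1, 1.5, 0, 0, 0, 0, 0, 1, 1.5, 0, 0, 0, 0, 0, 1, 1, 0, 0, 0, 0, 0, 1, 0, 0, -2, 0, 0, 0, 1, 0, 0, -2, 0, 0, 0, 1, 0, 0, -2, 0, 0, 0, 1, 0, 0, -2, 0, 0, 0, 1, 0, 0, 0, 0, 0, 0, 1, 0, 0, 0, 0, 0, 0], "force": 80}}

```text
t: 38.28
eef_pos: [478.7, -189.7, 201.9]
tool_rot: [3.14, -0.003, 3.141]
force: [-0.5, -0.0, -7.5]
grip_width: 12.5
```

```bash
python3 - <<'E'
from h import *
st()
for n in ['side','scene']:
    c=r.capture(n);save(c['frame'],n+'22');w=cln(c)
    hsv=cv2.cvtColor(c['frame'],cv2.COLOR_RGB2HSV)
    m=(hsv[...,0]>10)&(hsv[...,0]<28)&(hsv[...,1]>40)&(hsv[...,2]>100)&(w[...,2]>4)&(w[...,2]<22)&(w[...,1]>220)&(w[...,1]<580)&(w[...,0]>230)&(w[...,0]<680)
    m=cv2.morphologyEx(m.astype(np.uint8),cv2.MORPH_OPEN,np.ones((3,3)))>0
    P=w[m];P=P[np.isfinite(P[:,0])];print(n,'board',len(P),rect(P),P[:,2].mean())
E
```

```text
t 38.27 [ 478.7 -189.7  201.9] [ 3.140e+00 -3.000e-03  3.141e+00] F [-0.5 -0.  -7.5] w 12.5 q [-0.51  0.37  1.86 -0.    0.91 -2.08]
side board 4462 [449.1 399.9 297.7 264.    1.6] 11.318177444750626
scene board 5805 [463.5 404.5 326.1 259.3   1.7] 15.677213532933843
```

View pics/side22.png

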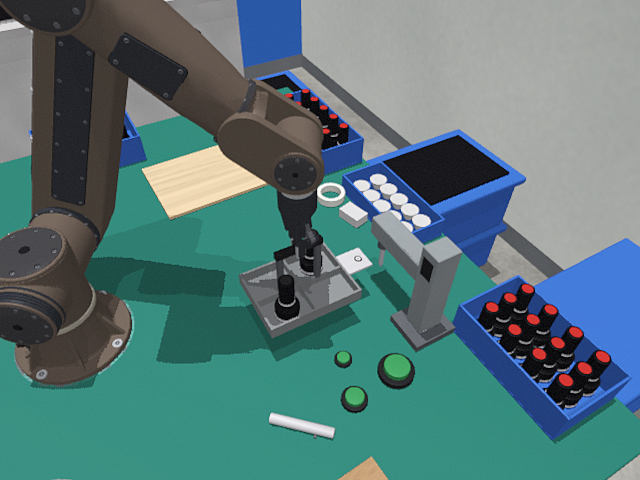

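The carrier hangs level and clear. The board centre is about (461,403), yaw about 1.6°. Carrying it over.

{"method": "servo_tool", "body": {"steps": [1, 0, 1, 0, 0, 0, 0, 1, 0, 2, 0, 0, 0, 0, 1, 0, 3, 0, 0, 0, 0, 1, 0, 3.5, 0, 0, 0, 0, 1, 0, 3.5, 0, 0, 0, 0, 1, 0, 3.5, 0, 0, 0, 0, 1, 0, 3.5, 0, 0, 0, 0, 1, 0, 3.5, 0, 0, 0, 0, 1, 0, 3.5, 0, 0, 0, 0, 1, 0, 3.5, 0, 0, 0, 0, 1, 0, 3.5, 0, 0, 0, 0, 1, 0, 3.5, 0, 0, 0, 0, 1, 0, 3.5, 0, 0, 0, 0, 1, 0, 3.5, 0, 0, 0, 0, 1, 0, 3.5, 0, 0, 0, 0, 1, 0.6, 3.5, 0, 0, 0, 0, 1, 0.6, 3, 0, 0, 0, 0, 1, 0.4, 2, 0, 0, 0, 0, 1, 0, 1, 0, 0, 0, 0, 1, 0, 0, 0, 0, 0, 0]}}

```text
t: 40.88
eef_pos: [464.1, 385.1, 203.2]
tool_rot: [-3.141, 0.0, 3.141]
force: [-0.0, 0.1, -7.4]
grip_width: 12.6
```

```bash
python3 - <<'E'
from h import *
st();c=wcap();w=wcloud(c);save(c['frame'],'w23')
hsv=cv2.cvtColor(c['frame'],cv2.COLOR_RGB2HSV)
m=(hsv[...,0]>10)&(hsv[...,0]<28)&(hsv[...,1]>40)&(hsv[...,2]>80)&(w[...,2]>6)&(w[...,2]<18)
P=w[m];P=P[np.isfinite(P[:,0])];print('board',len(P),rect(P),P[:,2].mean(), P.min(0),P.max(0))
c=r.capture('scene');save(c['frame'],'scene23')
E
```

```text
t 40.88 [464.1 385.1 203.2] [-3.141  0.     3.141] F [-0.   0.1 -7.4] w 12.6 q [ 0.58  0.49  1.65 -0.    1.01 -0.99]
board 17114 [461.6 403.3 318.2 259.8   1.6] 12.812506102199825 [299.14313552 269.3460651    9.25738505] [617.61641281 535.19379057  15.82272702]
```

View pics/w23.png

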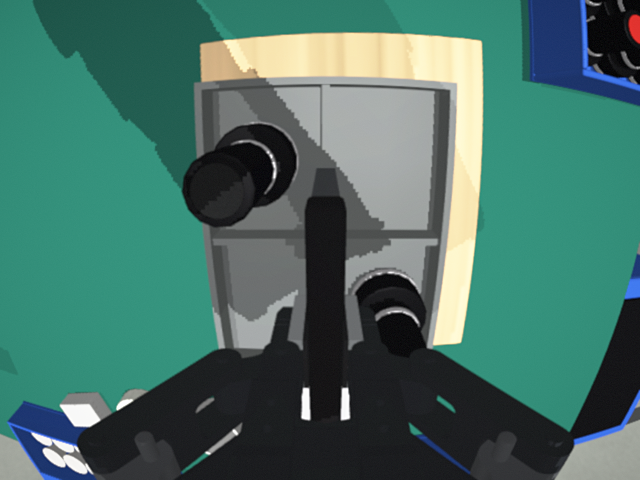

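View pics/scene23.png

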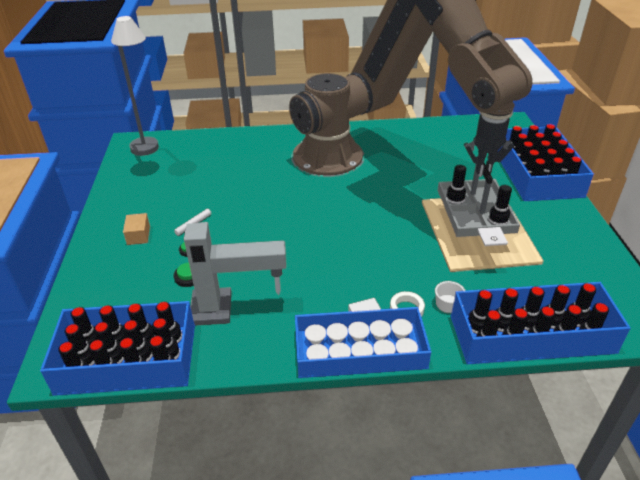

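{"method": "servo_tool", "body": {"steps": [1, 0.1, 0.9, 0, 0, 0, 0, 1, 0.1, 0.9, 0, 0, 0, 0, 1, 0, 0, 0, 0, 0, 0, 1, 0, 0, 2, 0, 0, 0, 1, 0, 0, 2, 0, 0, 0, 1, 0, 0, 1.5, 0, 0, 0, 1, 0, 0, 0.8, 0, 0, 0, 1, 0, 0, 0.3, 0, 0, 0, 1, 0, 0, 0, 0, 0, 0, 1, 0, 0, 0, 0, 0, 0]}}

```text
t: 42.22
eef_pos: [462.5, 403.1, 137.9]
tool_rot: [3.141, 0.001, 3.141]
force: [0.7, -1.0, -7.0]
grip_width: 12.3
```

{"method": "servo_tool", "body": {"steps": [1, 0, 0, 0.15, 0, 0, 0, 1, 0, 0, 0.1, 0, 0, 0, 1, 0, 0, 0, 0, 0, 0, 1, 0, 0, 0, 0, 0, 0]}}

```text
t: 42.72
eef_pos: [462.4, 403.1, 135.6]
tool_rot: [3.141, 0.001, 3.141]
force: [-2.7, 0.2, 7.1]
grip_width: 12.4
```

Contact with the board: the load has left the wrist. Releasing and rising.

{"method": "servo_tool", "body": {"steps": [0.5, 0, 0, 0, 0, 0, 0, 0, 0, 0, 0, 0, 0, 0, 0, 0, 0, 0, 0, 0, 0, 0, 0, 0, 0, 0, 0, 0, 0, 0, 0, 0, 0, 0, 0, 0, 0, 0, -4, 0, 0, 0, 0, 0, 0, -4, 0, 0, 0, 0, 0, 0, -3, 0, 0, 0, 0, 0, 0, 0, 0, 0, 0, 0, 0, 0, 0, 0, 0, 0]}}

```text
t: 43.98
eef_pos: [461.9, 402.8, 244.1]
tool_rot: [-3.141, -0.001, 3.141]
force: [-0.1, -0.1, -0.7]
grip_width: 85.2
```

```bash
python3 - <<'E'
from h import *
st();c=wcap();w=wcloud(c);save(c['frame'],'w24')
for nm,b in dict(A=(470,560,415,500,116,136),B=(370,460,300,392,116,136),handle=(390,540,370,440,155,170),wall=(330,580,300,500,38,48),all=(200,700,200,600,9,15)).items():
    P=box(w,*b)
    if len(P)>8: print(nm,len(P),rect(P),P[:,2].mean().round(1))
for n in ['side','scene']: save(r.capture(n)['frame'],n+'24')
E
```

```text
t 43.98 [461.9 402.8 244.1] [-3.141e+00 -1.000e-03  3.141e+00] F [-0.1 -0.1 -0.7] w 85.2 q [ 0.61  0.46  1.57 -0.    1.11 -0.96]
A 1195 [535.9 430.1  31.1  31.8  76.5] 127.3
B 1497 [409.  356.5  31.4  32.   41.7] 128.3
handle 2921 [463.6 401.9  12.3 108.5  89.5] 161.8
wall 3843 [467.7 401.5 169.  224.8  89.3] 41.8
all 26456 [430.5 434.  379.6 322.7   1.8] 12.8
```

View pics/w24.png

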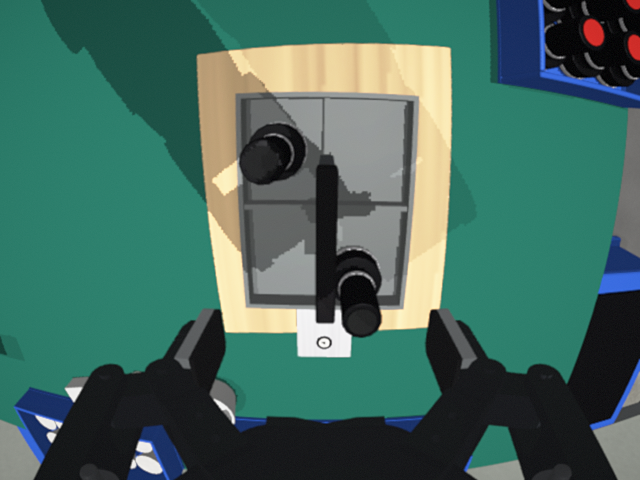

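View pics/side24.png

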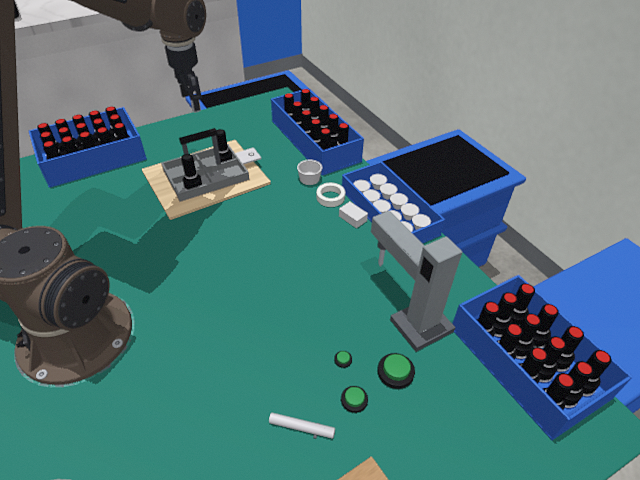

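Torch A was knocked within its pocket, to about (72,28) in the carrier's frame. It is still upright and inside the limits. The carrier rests flat at the board's middle, so I hand it in.

```bash
python3 - <<'E'
from h import *
print(r.finish_job());st()
E
```

```text
the job is handed in; nothing more can be done
None
the job is handed in; nothing more can be done
```

The job is done and handed in at about 44 s of the 210 s allowed; the hand-in reports no verdict.

- **Loading:** I first moved the empty carrier to where all its pockets could be reached. Then I stood the two loose torches in diagonal pockets.
- **Marking:** I lifted the loaded carrier, set it down and slid it until the mark was under the stylus. I pressed the middle-sized button (39 mm across) to its stop at 18 N.
- **Board:** I drew the carrier out, carried it level to the board, set it down and let go.

**Last checks**
- The carrier is flat, within about 2 mm of the board's middle and about 2° of its length.
- Both torches stand upright, the gripper is open and clear of the carrier, and the other things look undisturbed.

**What disagreed**
- **Alignment under the stylus:** the wrist camera put it within about 1 mm, the scene camera 1 mm off and the side camera 3 mm off. All are within the 6 mm limit.
- **Torch moved:** one torch ended about 25 mm from where I set it in its pocket, at about (72, 28) mm in the carrier's frame. I didn't see it happen; it may have been the announced knock or a slip while being carried. It is still upright and within limits.

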